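Slide a loaded bench block into its stop and latch it

ROBOT

A 7-joint arm with a two-finger parallel gripper is mounted at the origin on a cart in front of the work surface, level with it; the furniture and walls round the work are solid. World frame = base frame: x ahead of the robot, y to its left, z up, the work surface at z = 0. Lengths are in m, angles in rad, forces in N, time in s.
With the tool pointing down it reaches from about 0.425 to 0.875 m from the base axis. Payload 4.7 kg.
Tool frame: the origin (TCP) lies midway between the tips of the shut fingers; the grasp point (between the pads) lies 19 mm behind it (ctrl.grip_depth is the distance from the TCP to the grasp point, in m); z points along the fingers, y is the direction in which the jaws open and shut (so a half turn about z gives the same grasp; the last joint's range is limited). The gripper opens to 87 mm and grips with 3 to 60 N. Pads are 19 mm wide; open, the fingers measure 117 mm over their backs; the gripper's body (75 mm by 190 mm) begins 51 mm behind the grasp point.
Start: joints at [-1.303, 0.321, -0.07, 1.45, 0.023, 1.371, -0.057], TCP at [0.163, 0.629, 0.196] pointing down, gripper open.
Joint ranges: [-2.86, 2.86], [-0.3, 2.09], [-1.38, 1.24], [0.06, 2.45], [-1.56, 4.7], [0.09, 2.05], [-2.69, 2.69]. Speed limits (rad/s): [2.57, 2.57, 3.14, 3.14, 3.14, 3.14, 3.14].

INTERFACE

Orientations are given as a rotation vector (axis times angle).
In Python, from bench import ctrl gives the robot as it stands. The module is installed in compiled form; this text tells all that it offers.
- The arm moves only by the shell command python3 -m inch 'ROWS' [FORCE]. ROWS is JSON, a list of rows, each a list of 5 numbers: the opening, from -1 (shut) to 1 (fully open), so that 0 is half open, then the shift along the tool's x, y, z in mm, then the turn about the tool's z in rad. In form: [[fingers, tx, ty, tz, twist], ...]. A call has 1 to 5 rows; each row shifts and turns the pose as measured when the row begins, along the tool's axes as they then stand; what a row does not reach is not made up. A row lasts 1/8 s, in which the tool goes at most 62.5 mm and 10.7 degrees, less where a joint would pass 70% of its speed; a pose out of reach is approached as far as the arm can. A call is refused whole if a number of a shift passes 62.5 or a number of a turn 0.188, either way. A call with a gripper value outside its range is refused whole. The fingers move at their own pace and stop on an object; FORCE is the grip in N (left out, the last holds). Time passes only in rows, so rows that do not move let the fingers close. It gives the time, the measured TCP pose, the force and the opening at its end, in the units of the state.
- ctrl.get_state(): the state, without advancing time (a new reading comes with each control period).
- ctrl.get_image(name): name is "scene" or "side" or "wrist"; returns a dict with "color" (400x640x3 uint8, red, green, blue), "range_z" (400x640 float32, m along the optical axis (not along the pixel's ray), 0 where there is no reading), "K" (3x3 intrinsics, pixels), "R" (3x3) and "t" (3): a world point X has camera coordinates R X + t. Camera axes: x right, y down, z forward; pixel columns grow to the right and rows downward; lengths in m; the calibration is good to about 2 mm. The wrist camera is an equidistant fisheye: a pixel r from the principal point sees the ray r / f radians off the axis. A picture is of the moment at which its call begins.
- ctrl.close_job(): hands the job in, once; it reports no verdict.
The state is a dict: "time": time; "joint_positions": joint angles; "qd": joint speeds; "joint_torque": joint torques, N m; "position": TCP position; "tool_rot": TCP orientation; "ft_force": force on the tool from outside, world axes, zero at the start; "torque": the same for the moment, N m; "grip_width": opening from 0.0 (shut) to 1.0 (fully open).
Only numpy, scipy, OpenCV 4.12 (cv2) and the standard library are available. Lean on these libraries where they do the work, as an engineer would, in place of code of your own. Each camera call takes 0.05 s, during which the arm holds its last target. There are 200 camera calls.

TASK

Bring the square steel bench block, with the ring blank lying on it, to the three-sided aluminium stop by sliding it along the bench, never lifting it: first through the gap between the two brown-capped glass jars, then squarely home against the back of the stop. Then swing the stop's lever fully shut across the front of the block. Touch neither jar, keep the ring on the block, and leave the silver cuff, loupe, tweezers and pencil undisturbed.

Things in the scene. Friction and masses are not known exactly. Their poses are not given: they have to be found in the camera images.
- steel_block: Square polished steel bench block, 62 x 62 mm and 20 mm high, 0.35 to 0.65 kg, lying loose and flat on the bench to the robot's left. Origin: centre of its underside; its x and y axes are square to its sides, z up. It can be gripped across either pair of sides (62 mm wide).
- ring_blank: Plain silver-grey ring blank lying flat and loose on top of the block near its centre: outside diameter 24 mm, inside 18 mm, 7 mm high. Origin: centre of its underside.
- jar_near: Glass jar with brown cap, 48 mm across, 65 mm tall, fixed to the bench, the one of the two nearer the robot. Origin: centre of its underside; axes parallel to the world's.
- jar_far: An identical jar, fixed, straight behind the first (about 140 mm further along +x), so that a gap about 92 mm wide lies between the two; the block goes through it from the left (+y) to the right (-y).
- stop: Low aluminium three-sided stop without floor, fixed right of the jars, turned a little about z, open toward its -x (roughly the robot). Origin: on the bench, within 1 mm of the centre of the block when home. Back wall's inner face at x = +32 mm; side walls' inner faces at y = +-37 mm (6 mm play each side, no room for fingers), 12 mm thick, 14 mm high, from x = -20 to +44 mm.
- stop_mouth (a point): Middle of the stop's open side, on the bench, at x = -37 mm in the stop's frame. Splayed lead-ins 14 mm high run from here (about y = +-47 mm) to the side walls; outside them low pads, 7.5 mm high, reach from x = -54 to -18 mm at y = +-48 to +-66 mm.
- lever (a joint): Angle of the lever, rad: 0 fully shut (lever lies across the front of the home block, along the stop's +y), grows as it swings open, counter-clockwise seen from above, up to 2.7; at the start it stands open at 1.95 to 2.4, clear of the mouth. It turns about a vertical axis, turns easily (about 0.6 N at the pin) and stays where it is left; a hard end at 0.
- lever_hinge (a point): On the lever's vertical hinge axis, 8.5 mm above the bench, at (-42, -56) mm in the stop's frame (right-hand front corner of the stop).
- lever_pin (a point): Middle of the upright round steel handle pin (12 mm diameter) at the lever's free end, 31.5 mm above the bench, 112 mm from the hinge axis; its free part runs from 17 to 47 mm above the bench. The dark flat arm, 12 mm wide, lies 8.5 to 16.5 mm above the bench. Lever shut: the pin stands at (-42, +56) mm in the stop's frame.
- plate_corner (a point): Left rear corner of the top of a fixed grey steel plate, 108 x 122 mm, standing 7 mm above the wood at the front edge of the bench, to the right of the stop's approach; from this corner its left edge runs to the robot, 120 mm along -x and 22 mm along -y. Keep block and low fingers left of it; the open lever reaches over it.
- cuff: Silver cuff bracelet, 54 x 59 mm, 22 mm high, loose bystander behind the jars. Origin: centre of its underside.
- loupe: Black-framed magnifying glass, 42 x 87 mm, 9 mm high, loose bystander behind the jars. Origin: centre of its underside.
- tweezers: Steel tweezers, 13 x 122 mm, 9 mm high, loose bystander right of the stop. Origin: centre of its underside.
- pencil: Yellow pencil, 161 mm long, loose bystander at the back. Origin: centre of its underside.
Things that resemble listed ones, but are neither listed nor needed, are in the scene too. What is shaped like the steel_block but turquoise is not meant.

How it is judged:
On the way, in this order (a step that is already met when the one before it is completed fails the run):
1. the block is in the gap between the two jars (x of steel_block in the frame of jar_near between 0.03 and 0.112 m and y of steel_block in the frame of jar_near between -0.025 and 0.025 m), for 0.05 s.
2. the block is home in the stop, the lever still open (x of steel_block in the frame of stop between -0.004 and 0.004 m and y of steel_block in the frame of stop between -0.008 and 0.008 m and angle between the z axis of steel_block and the z axis of stop, either way round below 0.06 rad and (angle between the x axis of steel_block and the x axis of stop, either way round below 0.12 rad or angle between the y axis of steel_block and the x axis of stop, either way round below 0.12 rad) and value of joint lever above 0.3 rad), for 0.1 s.
At the end, for the whole second after the job is handed in: The block lies flat in the stop within 4 mm of home along its depth, within 8 mm sideways and square within 0.12 rad; the lever is shut to below 0.08 rad; the ring blank lies flat on top of the block; all at rest (x of steel_block in the frame of stop between -0.004 and 0.004 m and y of steel_block in the frame of stop between -0.008 and 0.008 m and angle between the z axis of steel_block and the z axis of stop, either way round below 0.06 rad and (angle between the x axis of steel_block and the x axis of stop, either way round below 0.12 rad or angle between the y axis of steel_block and the x axis of stop, either way round below 0.12 rad) and value of joint lever below 0.08 rad and height (world z) of steel_block below 0.003 m and horizontal distance between ring_blank and steel_block below 0.04 m and z of ring_blank in the frame of steel_block between 0.017 and 0.024 m and linear speed of each of steel_block, ring_blank below 0.01 m/s); the robot touches nothing.
It fails at once if the block was lifted or tipped (more than 6 mm or 0.12 rad) (height (world z) of steel_block above 0.006 m or angle between steel_block's own z axis and vertical above 0.12 rad).
It fails at once if a jar was touched (contact force between any of jar_near, jar_far and anything else above 0.5 N).
It fails at once if the ring blank came off the block (horizontal distance between ring_blank and steel_block above 0.042 m or z of ring_blank in the frame of steel_block below 0.015 m).
It fails at once if the cuff, loupe, tweezers or pencil was moved more than 15 mm (distance of any of cuff, loupe, tweezers, pencil from where it was at the start of the episode above 0.015 m).
It also fails if it takes over 67 s, if anything falls off the work surface, if the arm or the gripper's body presses on something with over 40 N, if the wrist force passes 120 N, or if a joint passes its speed limit or range.

## Working session

There is one attempt and no reset: what is moved stays moved. The work goes in short steps, Python scripts to look and compute and a shell command to move; the robot and the scene stay as the last step left them, time stands still between calls to the robot, and variables do not carry over. Pictures are saved under pics/ and viewed, about 8 in all and at most 12, crops included, and the job is handed in when it is done.

```bash
mkdir -p pics; ls
cat > h.py <<'E'
import numpy as np,cv2
from bench import ctrl
def save(im,n,crop=None,s=1):
    c=im["color"][...,::-1]
    if crop: c=c[crop[1]:crop[3],crop[0]:crop[2]]
    cv2.imwrite("pics/"+n,cv2.resize(c,None,fx=s,fy=s,interpolation=cv2.INTER_CUBIC))
def cast(im,uv,z):
    """pixels -> world points on plane z (pinhole)"""
    uv=np.atleast_2d(np.array(uv,float)); K=im["K"];R=im["R"];t=im["t"]
    d=np.c_[(uv[:,0]-K[0,2])/K[0,0],(uv[:,1]-K[1,2])/K[1,1],np.ones(len(uv))]@R
    c=-R.T@t
    return c+d*((z-c[2])/d[:,2])[:,None]
def proj(im,X):
    p=np.atleast_2d(X)@im["R"].T+im["t"]; q=p@im["K"].T
    return q[:,:2]/q[:,2:]
def cloud(im):
    r=im["range_z"];v,u=np.mgrid[:r.shape[0],:r.shape[1]];K=im["K"]
    p=np.stack([(u-K[0,2])/K[0,0]*r,(v-K[1,2])/K[1,1]*r,r],-1)
    return (p-im["t"])@im["R"]
E
python3 - <<'E'
from h import *
import pickle
ims={n:ctrl.get_image(n) for n in("scene","side","wrist")}
pickle.dump(ims,open("ims0.pkl","wb"))
for n in ims: save(ims[n],n+"0.png"); print(n,ims[n]["K"].tolist(),(-ims[n]["R"].T@ims[n]["t"]).tolist())
print(ctrl.get_state(),ctrl.grip_depth)
E
```

```text
pics
scene [[367.3408034035678, 0.0, 322.42913326762897], [0.0, 367.3408034035678, 191.68735053061692], [0.0, 0.0, 1.0]] [-0.03153640703584696, -0.5789009388806816, 0.49764757153192585]
side [[408.0675017396578, 0.0, 320.7106523560263], [0.0, 408.0675017396578, 202.109324968648], [0.0, 0.0, 1.0]] [0.48044214274190344, 0.76838806605358, 0.5999358158062605]
wrist [[309.70691628693146, 0.0, 318.2265779777539], [0.0, 309.70691628693146, 202.0934580781214], [0.0, 0.0, 1.0]] [0.09127677016585668, 0.647687730467733, 0.3844939651393631]
{'time': 0.15, 'joint_positions': array([-1.30289913,  0.32164996, -0.0701066 ,  1.45138308,  0.02262833,
        1.37079651, -0.05690613]), 'qd': array([-0.00053551, -0.00363526, -0.0011168 , -0.004101  ,  0.00091759,
       -0.00016392,  0.00040596]), 'joint_torque': array([-8.68679354e-05, -4.91798329e+01, -4.04678425e-01, -3.12876749e+01,
       -6.38494338e-02,  4.04496084e-02,  1.33356448e-04]), 'position': array([0.16313401, 0.62873097, 0.19552063]), 'tool_rot': array([-3.97515578e-01, -3.11626288e+00,  2.27449369e-03]), 'ft_force': array([ 0.42872404,  0.42185983, -0.36884907]), 'torque': array([ 0.02413983,  0.02849257, -0.04457093]), 'grip_width': 1.0030031109882411} 0.0187
```

View pics/scene0.png

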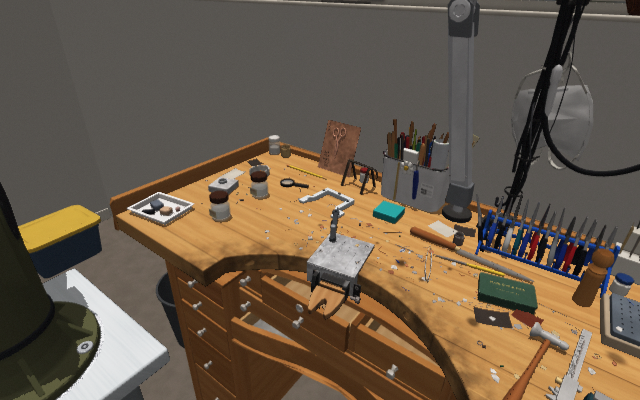

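View pics/side0.png

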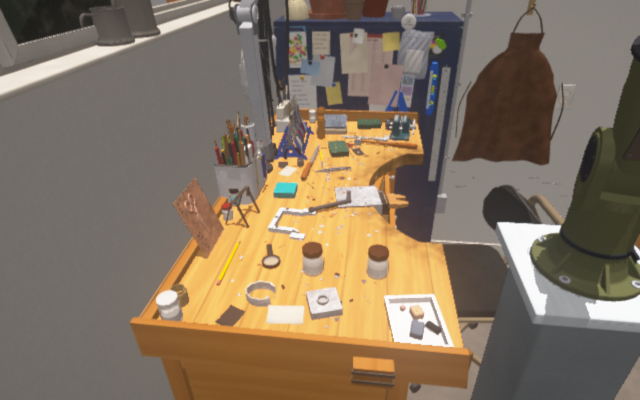

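Side view: block with ring at (323,302), jar caps at (312,250) and (378,255), stop at about (292,220), open lever ending near (345,203), plate at (357,196). Next I zoom in and compute top-plane positions.

Run:
```python
from h import *
import pickle
ims=pickle.load(open("ims0.pkl","rb"))
s=ims["side"]; save(s,"side_z.png",(240,175,420,325),4.4)
P=cloud(s);
print("grid z: block",P[302,335],"cap",P[248,312],P[253,378],"plate",P[196,357],"stop",P[214,290],P[235,296])
c=ims["scene"];save(c,"scene_z.png",(190,150,390,300),4)
Q=cloud(c);print(Q[197,219],Q[176,259],Q[255,340],Q[193,330])
```

```text
grid z: block [0.5355749  0.19259511 0.01699634] cap [0.59520779 0.08655644 0.06288378] [0.45561397 0.08773895 0.06208718] plate [ 0.51447304 -0.23868544  0.00483123] stop [ 0.68878386 -0.1323438   0.00100705] [ 0.65490268 -0.03617787  0.00358237]
[0.44612306 0.06216764 0.06524574] [0.58646773 0.06896252 0.0657253 ] [ 0.50480947 -0.24853862  0.00591437] [ 0.71647102 -0.07341255  0.00745921]
```

View pics/side_z.png

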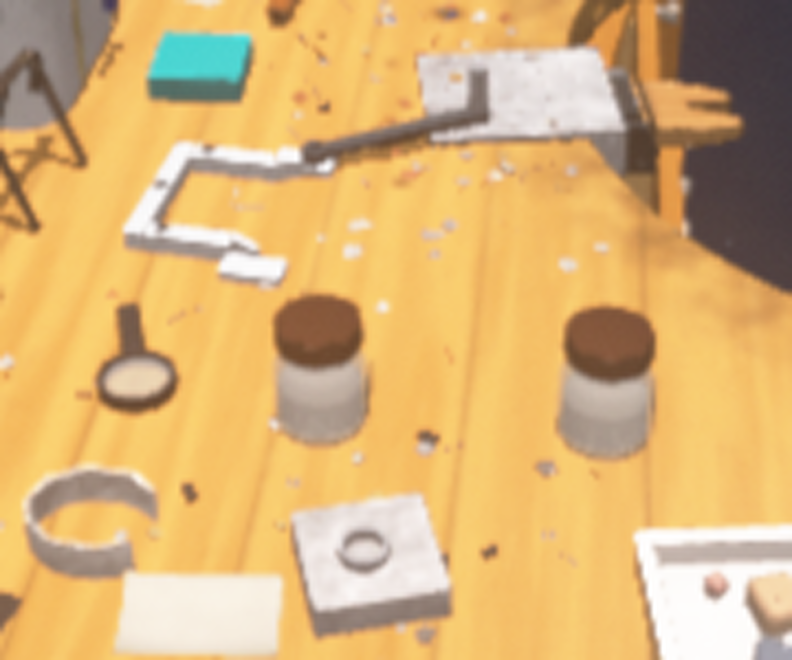

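View pics/scene_z.png

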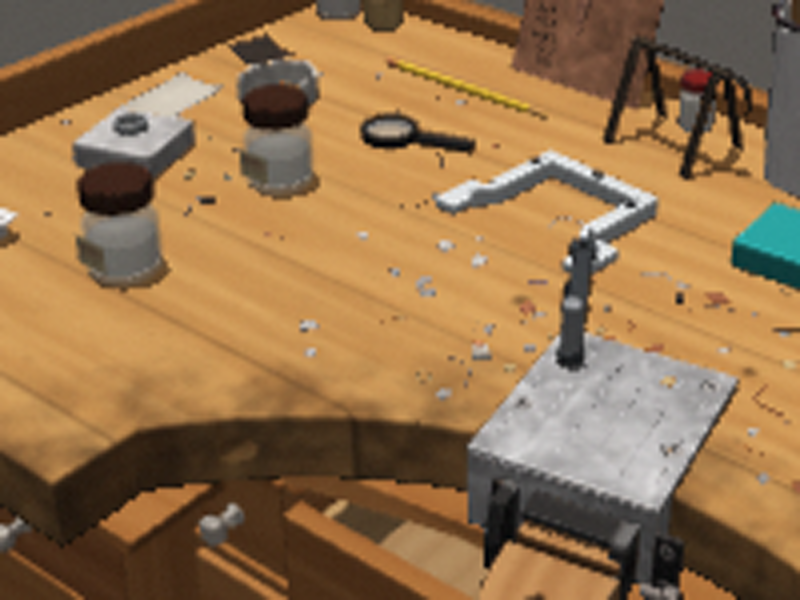

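Run:
```python
from h import *
import pickle
np.set_printoptions(precision=4,suppress=True)
ims=pickle.load(open("ims0.pkl","rb"))
s=ims["side"];c=ims["scene"]
Z=lambda L:np.array(L,float)/4.4+[240,175]-.4
Y=lambda L:np.array(L,float)/4+[190,150]-.4
for nm,L,z in [("block",[(293,512),(423,495),(450,597),(316,613)],.02),("caps",[(318,320),(609,333)],.065),
 ("ring",[(363,546)],.027),
 ("stop outer rear R,L; inner rear R,L; R front end of wall",[(181,145),(125,235),(198,163),(163,222)],.014),
 ("plateLR",[(437,143),(418,57)],.007),("hinge",[(315,150)],.0165),("pintop",[(478,72)],.047),("pinbot",[(480,114)],.017),
 ("left pad outer corners",[(222,258),(218,275),(275,283),(287,263)],.0075)]:
    print("S",nm,cast(s,Z(L),z)[:,:2].tolist())
for nm,L,z in [("block",[(75,142),(108,103),(194,123),(158,168)],.02),("caps",[(116,178),(275,100)],.065),("ring",[(131,120)],.027),
 ("stop outer rear L,R; inner",[(550,152),(657,203),(546,168),(630,207)],.014),
 ("plateLR",[(556,335)],.007),("hinge",[(582,243)],.0165),("pintop",[(574,298)],.047),("pinbot",[(571,362)],.017),("leftpad",[(435,205),(472,185)],.0075)]:
    print("C",nm,cast(c,Y(L),z)[:,:2].round(4).tolist())
```

```text
S block [[0.5957627139855435, 0.17172737622354195], [0.5378188191647391, 0.15420435255302667], [0.5202480104383679, 0.21553193603235243], [0.5764004134444791, 0.23099838429203112]]
S caps [[0.5953605157193982, 0.08697789496746855], [0.45580163321528583, 0.08230621389104109]]
S ring [[0.5603386869804644, 0.19649068048946883]]
S stop outer rear R,L; inner rear R,L; R front end of wall [[0.7152945829064887, -0.1416350709679577], [0.7269341767523255, -0.044042959610184784], [0.7007613486751484, -0.12262191098654407], [0.7081971499487238, -0.059015284055878525]]
S plateLR [[0.5602319284319862, -0.17077332970572423], [0.582535295455778, -0.2774567477313823]]
S hinge [[0.6318698169394351, -0.14035204633886766]]
S pintop [[0.5370297784770768, -0.19179068542115818]]
S pinbot [[0.5352035167355683, -0.19151489920584097]]
S left pad outer corners [[0.6697636074296263, -0.036658911701090924], [0.6689138908611578, -0.020570089897160027], [0.6361296104325014, -0.016548709114177718], [0.6325246504319029, -0.03574391401895349]]
C block [[0.5223, 0.2053], [0.5771, 0.2366], [0.5941, 0.1636], [0.5326, 0.1316]]
C caps [[0.4552, 0.0745], [0.5925, 0.0775]]
C ring [[0.5604, 0.1905]]
C stop outer rear L,R; inner [[0.7276, -0.0553], [0.7128, -0.1536], [0.7064, -0.067], [0.697, -0.1423]]
C plateLR [[0.5543, -0.1835]]
C hinge [[0.6357, -0.1456]]
C pintop [[0.542, -0.2029]]
C pinbot [[0.5262, -0.2132]]
C leftpad [[0.6272, -0.0325], [0.6644, -0.0348]]
```

Block ≈(0.557,0.193), yaw ≈16°. Gap centre ≈(0.525,0.08). Stop origin ≈(0.678,-0.092), yaw ≈-7.5°. Lever ≈2.2 rad, with the pin at ≈(0.537,-0.195). The plan is one grasp on the block's y sides, low enough to hold and high enough (z≈9 mm) to clear the pads. I'll slide it to the mouth, then push from the front with two fingers.

```bash
cat >> h.py <<'E'
from scipy.spatial.transform import Rotation as Ro
def wcast(im,uv,z):
    uv=np.atleast_2d(np.array(uv,float));K=im["K"]
    a=(uv-K[:2,2])/K[0,0]; r=np.linalg.norm(a,axis=1)+1e-9
    d=np.c_[a/r[:,None]*np.sin(r)[:,None],np.cos(r)]@im["R"]; c=-im["R"].T@im["t"]
    return c+d*((z-c[2])/d[:,2])[:,None]
def wproj(im,X):
    p=np.atleast_2d(X)@im["R"].T+im["t"]; n=np.linalg.norm(p[:,:2],axis=1); th=np.arctan2(n,p[:,2])
    return p[:,:2]/n[:,None]*(th*im["K"][0,0])[:,None]+im["K"][:2,2]
def go(x,y,z,yaw=None):
    """remaining shift (tool mm) and twist; yaw = world direction (deg) of the tool y axis, mod 180. Twist first, then shift."""
    s=ctrl.get_state();R=Ro.from_rotvec(s["tool_rot"]).as_matrix()
    y0=np.degrees(np.arctan2(R[1,1],R[0,1])); d=0
    if yaw is not None: d=(yaw-y0+90)%180-90
    R2=Ro.from_rotvec([0,0,np.radians(d)]).as_matrix()@R
    v=(np.array([x,y,z])-s["position"])
    print("t%.2f"%s["time"],"pos",s["position"].round(4),"yaw %.1f"%y0,"tilt %.4f"%R[2,2],"F",s["ft_force"].round(1),"grip %.3f"%s["grip_width"],
      "\n twist %.3f rad; shift before twist"%(-np.radians(d)),(1000*v@R).round(1),"after twist",(1000*v@R2).round(1))
E
python3 -c "
from h import *
go(.54,.188,.196,106.5)"
```

```text
t0.15 pos [0.1631 0.6287 0.1955] yaw 75.5 tilt -1.0000 F [ 0.4  0.4 -0.4] grip 1.003 
 twist -0.542 rad; shift before twist [-4.754e+02 -3.320e+02  1.000e-01] after twist [-2.362e+02 -5.296e+02  3.000e-01]
```

```bash
python3 -m inch '[[1,-45,-31,0,0],[1,-45,-31,0,0],[1,-45,-31,0,0],[1,-45,-31,0,0],[1,-45,-31,0,0]]'; python3 -m inch '[[1,-45,-31,0,0],[1,-45,-31,0,0],[1,-45,-31,0,0],[1,-45,-31,0,0],[1,-45,-31,0,0]]'; python3 -m inch '[[1,0,0,0,-0.18],[1,0,0,0,-0.18],[1,0,0,0,-0.18],[1,0,0,0,0]]'; python3 -c "
from h import *
im=ctrl.get_image('wrist');import pickle;pickle.dump(im,open('w1.pkl','wb'))
save(im,'w1.png')
go(.54,.188,.196,106.5)"
```

```text
time: 0.78
position: [0.3421, 0.4199, 0.1927]
tool_rot: [-0.38, -3.115, 0.005]
ft_force: [0.7, -0.4, -0.2]
grip_width: 1.001
time: 1.4
position: [0.5276, 0.2075, 0.192]
tool_rot: [-0.379, -3.115, 0.004]
ft_force: [0.9, 0.7, -0.2]
grip_width: 0.998
time: 1.9
position: [0.5305, 0.1999, 0.1907]
tool_rot: [0.47, -3.101, 0.007]
ft_force: [-0.5, -0.4, 0.6]
grip_width: 0.998
t1.95 pos [0.5305 0.1998 0.1907] yaw 107.2 tilt -1.0000 F [-0.  -0.9  1. ] grip 1.000 
 twist 0.011 rad; shift before twist [ -5.5 -14.1  -5.3] after twist [ -5.7 -14.   -5.3]
```

View pics/w1.png

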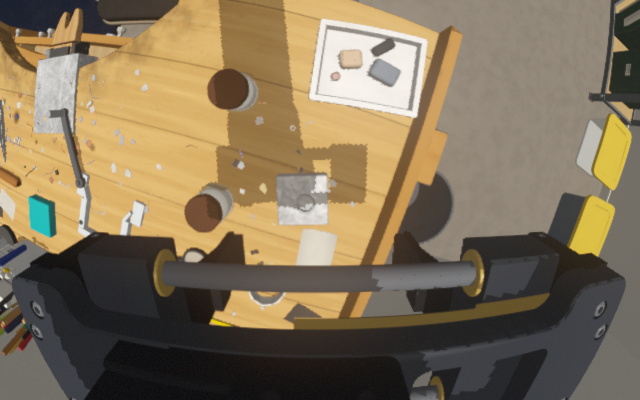

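The wrist view shows the block at (277–328, 173–225), ring (306,203), cap tops (229,89) and (204,210), lever hinge (82,182) and pin (60,115).

Run:
```python
from h import *
import pickle
np.set_printoptions(precision=4,suppress=True)
im=pickle.load(open("w1.pkl","rb"))
P=wcast(im,[(277,176),(326,173),(328,223),(279,225)],.02)[:,:2]; print(P,P.mean(0))
for i in range(4):
    d=P[(i+1)%4]-P[i];print(np.hypot(*d),np.degrees(np.arctan2(d[1],d[0]))%90)
hs=cv2.cvtColor(im["color"],cv2.COLOR_RGB2HSV)
m=((hs[...,0]<15)&(hs[...,1]>90)&(hs[...,2]<110)).astype(np.uint8);m[240:]=0
for c in cv2.findContours(m,0,2)[0]:
    if cv2.contourArea(c)>300:
        b=cv2.minEnclosingCircle(c);print(b,wcast(im,[b[0]],.063)[:,:2])
print("ring",wcast(im,[(306,203)],.027),"hinge",wcast(im,[(82,182)],.0165),"pin",wcast(im,[(60,115)],.047))
c=P.mean(0);yaw=16.3
o=c-.018*np.array([np.cos(np.radians(yaw)),np.sin(np.radians(yaw))]);print(o)
go(o[0],o[1],.06,90+yaw)
```

```text
[[0.5397 0.1501]
 [0.5191 0.2047]
 [0.5777 0.2259]
 [0.5985 0.1688]] [0.5587 0.1874]
0.05832557469855419 20.70120225784585
0.06236243349744376 19.907038537564773
0.06081491716626563 20.00105818597244
0.06170427376431745 17.58979040933039
((228.10000610351562, 88.9000015258789), 19.990598678588867) [[0.4561 0.0779]]
ring [[0.5593 0.1925 0.027 ]] hinge [[ 0.6328 -0.1417  0.0165]] pin [[ 0.5358 -0.1769  0.047 ]]
[0.5415 0.1823]
t1.95 pos [0.5305 0.1998 0.1907] yaw 107.2 tilt -1.0000 F [-0.  -0.9  1. ] grip 1.000 
 twist 0.015 rad; shift before twist [ -6.1 -19.4 130.7] after twist [ -6.4 -19.3 130.7]
```

```bash
python3 -m inch '[[1,-5.5,-17.5,0,0],[1,0,0,45,0],[1,0,0,45,0],[1,0,0,30,0],[1,0,0,0,0]]'; python3 -c "
from h import *
go(.541,.1845,.0095,107.5)
im=ctrl.get_image('side');save(im,'s2.png',(270,240,370,340),4)
import pickle;pickle.dump(im,open('s2.pkl','wb'))"
```

```text
time: 2.58
position: [0.5451, 0.1785, 0.0689]
tool_rot: [0.448, -3.109, 0.011]
ft_force: [-0.2, -0.9, 0.7]
grip_width: 0.995
t2.58 pos [0.5451 0.1785 0.0689] yaw 106.4 tilt -1.0000 F [-0.2 -0.9  0.7] grip 0.995 
 twist -0.019 rad; shift before twist [ 2.1  7.3 59.4] after twist [ 2.   7.4 59.4]
```

```bash
python3 -m inch '[[1,2,6.5,0,-0.02],[1,0,0,0,0],[1,0,0,25,0],[1,0,0,15,0],[1,0,0,0,0]]'; python3 -c "
from h import *
go(.541,.1845,.0095,107.5)"
```

```text
time: 3.25
position: [0.5479, 0.1867, 0.0366]
tool_rot: [-0.478, 3.091, -0.005]
ft_force: [0.2, 1.2, 0.2]
grip_width: 1.004
t3.25 pos [0.5479 0.1867 0.0366] yaw 107.6 tilt -0.9999 F [0.2 1.2 0.2] grip 1.004 
 twist 0.002 rad; shift before twist [ 7.6  0.1 27. ] after twist [ 7.6  0.1 27. ]
```

```bash
python3 -m inch '[[1,7,0,0,0],[1,0,0,14,0],[1,0,0,9,0],[1,0,0,0,0]]'; python3 -c "
from h import *
go(.541,.1845,.0095,107.5)
im=ctrl.get_image('wrist');save(im,'w2.png',(160,130,480,300),2.4)"
```

```text
time: 3.75
position: [0.5421, 0.1848, 0.0137]
tool_rot: [-0.478, 3.089, -0.003]
ft_force: [0.8, 0.4, 0.2]
grip_width: 1.005
t3.75 pos [0.5421 0.1848 0.0137] yaw 107.6 tilt -0.9999 F [0.8 0.4 0.2] grip 1.005 
 twist 0.002 rad; shift before twist [1.2 0.1 4.2] after twist [1.2 0.1 4.2]
```

View pics/w2.png

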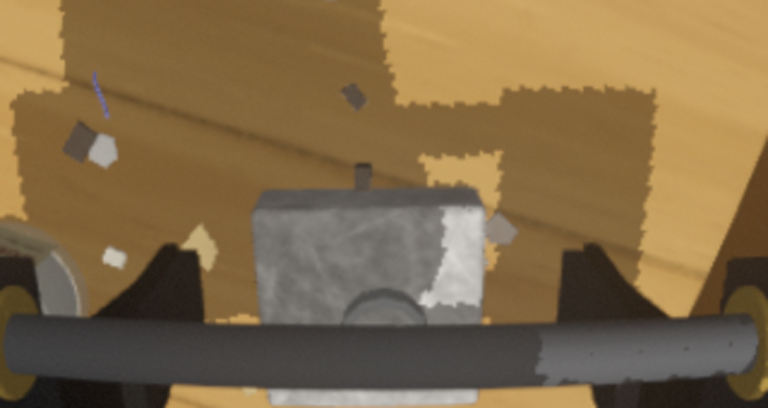

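The block sits between the fingers, well aligned and about 3 mm off centre. I'll lower the tool and close.

```bash
python3 -m inch '[[1,1,0,4,0],[0.6,0,0,0,0],[0.45,0,0,0,0],[0.3,0,0,0,0],[0.3,0,0,0,0]]' 15; python3 -m inch '[[0.2,0,0,0,0],[0.2,0,0,0,0]]'; python3 -c "
from h import *
go(.541,.1845,.0095,107.5)"
```

```text
time: 4.42
position: [0.5422, 0.1849, 0.0105]
tool_rot: [-0.478, 3.087, -0.003]
ft_force: [-0.1, 0.6, -0.3]
grip_width: 0.677
time: 4.68
position: [0.5423, 0.1849, 0.0106]
tool_rot: [-0.478, 3.087, -0.002]
ft_force: [-0.6, -0.4, 0.4]
grip_width: 0.61
t4.67 pos [0.5423 0.1849 0.0106] yaw 107.6 tilt -0.9998 F [-0.6 -0.4  0.4] grip 0.610 
 twist 0.002 rad; shift before twist [ 1.4 -0.   1.1] after twist [ 1.4 -0.   1.1]
```

```bash
python3 -c "
from h import *
im=ctrl.get_image('wrist');im2=ctrl.get_image('side')
a=cv2.resize(im['color'][130:300,180:460],None,fx=2.5,fy=2.5);b=cv2.resize(im2['color'][240:340,260:400],None,fx=5,fy=5)[:,:700]
cv2.imwrite('pics/w3.png',cv2.resize(np.vstack([a,b])[...,::-1],None,fx=.64,fy=.64))
print(ctrl.get_state()['grip_width'])"
```

```text
0.6054811350633031
```

View pics/w3.png

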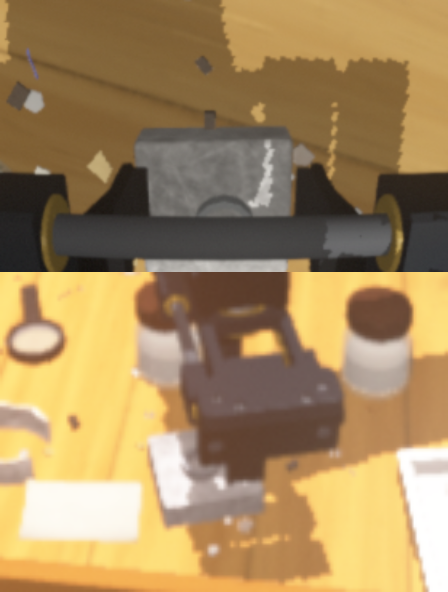

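Run:
```python
from h import *
np.set_printoptions(precision=3,suppress=True,linewidth=150)
im=ctrl.get_image('side');P=cloud(im)
# full-res column through finger: stacked px (248,·)->/0.64/5+260 ; row (y/0.64-425)/5+240
for u in (332,336,340):
  for v in range(292,312): print(u,v,P[v,u],im['color'][v,u])
```

```text
332 292 [0.532 0.279 0.127] [97 67 50]
332 293 [0.533 0.272 0.118] [97 67 49]
332 294 [0.533 0.276 0.119] [98 68 51]
332 295 [0.533 0.275 0.116] [96 67 48]
332 296 [0.533 0.275 0.114] [97 67 50]
332 297 [0.533 0.274 0.11 ] [97 67 49]
332 298 [0.533 0.276 0.11 ] [96 66 49]
332 299 [0.533 0.275 0.106] [96 66 49]
332 300 [0.538 0.222 0.051] [98 68 51]
332 301 [0.538 0.222 0.048] [97 67 52]
332 302 [0.538 0.223 0.047] [97 68 51]
332 303 [0.538 0.222 0.044] [99 70 53]
332 304 [0.538 0.222 0.042] [99 70 53]
332 305 [0.539 0.221 0.037] [113  89  78]
332 306 [0.538 0.221 0.035] [149 130 123]
332 307 [0.54  0.208 0.019] [174 157 151]
332 308 [0.539 0.212 0.02 ] [175 158 152]
332 309 [0.539 0.213 0.019] [173 157 150]
332 310 [0.539 0.213 0.016] [163 146 139]
332 311 [0.539 0.216 0.016] [145 127 119]
336 292 [0.526 0.273 0.121] [96 66 50]
336 293 [0.526 0.275 0.121] [97 68 51]
336 294 [0.526 0.273 0.117] [96 68 51]
336 295 [0.526 0.273 0.115] [97 67 51]
336 296 [0.526 0.274 0.113] [97 68 51]
336 297 [0.526 0.273 0.11 ] [97 67 51]
336 298 [0.526 0.273 0.108] [96 67 49]
336 299 [0.526 0.272 0.105
[... 605 characters left out ...]
.115] [95 66 51]
340 295 [0.52  0.27  0.113] [96 67 51]
340 296 [0.52 0.27 0.11] [96 67 51]
340 297 [0.52  0.27  0.108] [96 68 51]
340 298 [0.52  0.271 0.107] [96 67 51]
340 299 [0.524 0.219 0.052] [96 68 51]
340 300 [0.524 0.217 0.048] [96 68 51]
340 301 [0.524 0.219 0.047] [96 67 51]
340 302 [0.524 0.219 0.045] [95 67 50]
340 303 [0.524 0.217 0.04 ] [98 69 54]
340 304 [0.524 0.218 0.038] [113  88  77]
340 305 [0.524 0.216 0.034] [149 130 123]
340 306 [0.525 0.203 0.018] [178 161 154]
340 307 [0.525 0.205 0.017] [181 165 158]
340 308 [0.524 0.207 0.017] [175 159 153]
340 309 [0.524 0.209 0.017] [161 145 138]
340 310 [0.524 0.21  0.014] [152 134 128]
340 311 [0.524 0.209 0.01 ] [148 130 123]
```

Run:
```python
from h import *
import pickle
np.set_printoptions(precision=4,suppress=True,linewidth=150)
def prof(im,p,yaw):
    P=cloud(im); q=P-p; a=np.radians(yaw); ty=q[...,0]*np.cos(a)+q[...,1]*np.sin(a); tx=q[...,0]*np.sin(a)-q[...,1]*np.cos(a)
    dark=im['color'].max(-1)<125
    m=dark&(im['range_z']>0)&(abs(tx)<14)&(ty>15)&(ty<75)&(q[...,2]<.06)&(q[...,2]>-.01)
    o=np.argsort(q[...,2][m])[:12]
    print(np.c_[tx[m][o],ty[m][o],q[...,2][m][o]])
prof(pickle.load(open('s2.pkl','rb')),np.array([.5451,.1785,.0689]),106.4)
prof(ctrl.get_image('side'),np.array([.5423,.1849,.0106]),107.6)
```

```text
[]
[]
```

Run:
```python
from h import *
import pickle
np.set_printoptions(precision=4,suppress=True,linewidth=150)
def prof(im,p,yaw):
    P=cloud(im); q=1000*(P-p); a=np.radians(yaw); ty=q[...,0]*np.cos(a)+q[...,1]*np.sin(a); tx=q[...,0]*np.sin(a)-q[...,1]*np.cos(a)
    dark=im['color'].max(-1)<125
    m=dark&(im['range_z']>0)&(abs(tx)<14)&(ty>15)&(ty<75)&(q[...,2]<60)&(q[...,2]>-10)
    o=np.argsort(q[...,2][m])[:14]
    print(np.c_[tx[m][o],ty[m][o],q[...,2][m][o]].round(1).tolist())
prof(pickle.load(open('s2.pkl','rb')),np.array([.5451,.1785,.0689]),106.4)
prof(ctrl.get_image('side'),np.array([.5423,.1849,.0106]),107.6)
```

```text
[[-8.9, 52.7, 25.4], [-5.4, 52.1, 25.5], [2.1, 53.5, 25.5], [7.4, 52.8, 25.7], [4.0, 53.7, 26.1], [0.1, 52.4, 26.6], [-2.0, 51.0, 27.4], [6.0, 55.0, 27.6], [5.5, 52.6, 27.6], [-3.2, 54.2, 27.7], [-6.6, 55.3, 28.1], [9.6, 55.2, 28.3], [4.0, 53.8, 28.5], [-6.9, 53.4, 28.7]]
[[7.2, 35.4, 26.6], [-9.8, 36.4, 26.9], [-0.4, 35.3, 27.6], [-5.9, 36.8, 28.0], [1.5, 35.4, 28.1], [-4.0, 36.6, 28.1], [5.3, 35.4, 28.8], [9.5, 37.2, 28.9], [-4.2, 35.5, 29.6], [-1.8, 37.9, 29.9], [-9.6, 37.1, 30.2], [-2.2, 35.7, 30.2], [3.8, 37.2, 30.3], [-5.9, 36.6, 30.4]]
```

```bash
cat >> h.py <<'E'
def prof(im):
    s=ctrl.get_state();R=Ro.from_rotvec(s["tool_rot"]).as_matrix()
    q=1000*(cloud(im)-s["position"])@R; m=(im['range_z']>0)&(abs(q[...,0])<60)&(abs(q[...,1])<120)&(q[...,2]<45)&(q[...,2]>-160)
    m&=cloud(im)[...,2]>.035
    q=q[m]
    print("TCP z %.4f grip %.3f"%(s["position"][2],s["grip_width"]))
    for z in range(-120,30,10):
        k=q[(q[:,2]>=z)&(q[:,2]<z+10)]
        if len(k)>3: print("  tool z",z,len(k),"x %.0f..%.0f y %.0f..%.0f"%(*np.percentile(k[:,0],[1,99]),*np.percentile(k[:,1],[1,99])))
    f=q[(abs(q[:,0])<12)]; print("  lowest z", np.sort(f[:,2])[-6:].round(1))
E
python3 -m inch '[[1,0,0,0,0],[1,0,0,-45,0],[1,0,0,-45,0],[-1,0,0,-40,0],[-1,0,0,0,0]]' 
python3 -m inch '[[-1,0,0,0,0],[-1,0,0,0,0],[-1,0,0,0,0],[-1,0,0,0,0],[-1,0,0,0,0]]' 
python3 -c "
from h import *
for n in('side','scene'): prof(ctrl.get_image(n))"
python3 -m inch '[[-0.6,0,0,0,0],[-0.6,0,0,0,0],[-0.6,0,0,0,0]]'
python3 -c "
from h import *
prof(ctrl.get_image('side'))" | egrep "TCP|low"
python3 -m inch '[[0.43,0,0,0,0],[0.43,0,0,0,0],[0.43,0,0,0,0],[0.43,0,0,0,0],[0.43,0,0,0,0]]'
python3 -c "
from h import *
for n in('side','scene'): prof(ctrl.get_image(n))"
```

```text
time: 5.55
position: [0.5394, 0.1845, 0.1436]
tool_rot: [-0.478, 3.089, -0.004]
ft_force: [0.9, -0.4, 0.0]
grip_width: 0.79
time: 6.18
position: [0.5369, 0.1836, 0.1394]
tool_rot: [-0.479, 3.095, -0.007]
ft_force: [-0.3, -0.6, -0.3]
grip_width: 0.236
TCP z 0.1395 grip 0.185
  tool z -120 603 x -38..37 y -79..95
  tool z -110 386 x -38..36 y -79..90
  tool z -100 183 x -38..35 y -79..90
  tool z -50 19 x -11..10 y 18..22
  tool z -40 58 x -11..10 y 18..23
  tool z -30 33 x -11..10 y 18..22
  lowest z [-25.5 -25.5 -25.  -24.8 -24.1 -24. ]
TCP z 0.1396 grip 0.141
  tool z -120 376 x -30..42 y -89..83
  tool z -110 259 x -31..42 y -88..83
  tool z -100 79 x -32..38 y -88..86
  tool z -90 62 x -8..16 y -27..23
  tool z -80 76 x -9..14 y -24..23
  tool z -70 62 x -8..14 y -23..20
  tool z -60 62 x -8..14 y -21..18
  tool z -50 59 x -8..14 y -19..16
  tool z -40 56 x -11..14 y -19..16
  tool z -30 19 x -9..13 y -18..16
  lowest z [-27.6 -27.2 -26.9 -26.6 -25.9 -25.7]
time: 6.65
position: [0.5371, 0.1837, 0.1398]
tool_rot: [-0.479, 3.094, -0.007]
ft_force: [-0.1, 0.3, 0.2]
grip_width: 0.197

[... 330 characters left out ...]
5..89
  tool z -90 26 x -2..10 y -35..-30
  tool z -80 17 x -11..10 y -37..-31
  tool z -60 51 x -11..10 y 38..43
  tool z -50 63 x -11..11 y 35..42
  tool z -40 64 x -11..11 y 35..41
  tool z -30 34 x -11..11 y 36..40
  lowest z [-25.4 -25.3 -24.6 -24.3 -23.6 -23.5]
TCP z 0.1398 grip 0.695
  tool z -120 341 x -30..41 y -89..83
  tool z -110 246 x -34..41 y -89..83
  tool z -100 74 x -30..39 y -88..82
  tool z -90 67 x -7..14 y -48..45
  tool z -80 76 x -10..14 y -47..42
  tool z -70 66 x -9..14 y -45..42
  tool z -60 58 x -8..14 y -43..38
  tool z -50 53 x -9..14 y -41..38
  tool z -40 60 x -10..12 y -41..38
  tool z -30 19 x -9..12 y -41..37
  lowest z [-27.9 -27.4 -27.1 -26.8 -26.7 -26.2]
```

The depth profiles show the real fingertips about 25 mm above the reported TCP z, the same at every opening, with the body starting 95 mm above it. That's why the fingers closed above the block. I'll use tip z = reported z + 0.025 from here.

```bash
python3 -m inch '[[1,0,0,40,0],[1,0,0,40,0],[1,0,0,25,0],[1,0,0,0,0]]'; python3 -c "
from h import *
go(.541,.1845,-.0155,107.5)"
```

```text
time: 7.92
position: [0.5396, 0.1841, 0.0334]
tool_rot: [-0.478, 3.091, -0.005]
ft_force: [0.1, -0.4, 0.7]
grip_width: 0.982
t7.92 pos [0.5396 0.1841 0.0334] yaw 107.6 tilt -0.9999 F [ 0.1 -0.4  0.7] grip 0.982 
 twist 0.002 rad; shift before twist [-0.8  0.2 48.9] after twist [-0.8  0.2 48.9]
```

```bash
python3 -m inch '[[1,0,0,20,0],[1,0,0,12,0],[1,0,0,0,0],[1,0,0,9,0],[1,0,0,0,0]]'; python3 -c "
from h import *
go(.541,.1845,-.0155,107.5)"
```

```text
time: 8.55
position: [0.5442, 0.1858, -0.0037]
tool_rot: [-0.477, 3.084, -0.001]
ft_force: [0.3, 0.9, -0.4]
grip_width: 0.998
t8.55 pos [ 0.5442  0.1858 -0.0037] yaw 107.6 tilt -0.9998 F [ 0.3  0.9 -0.4] grip 0.998 
 twist 0.002 rad; shift before twist [ 3.7 -0.2 11.7] after twist [ 3.7 -0.2 11.7]
```

```bash
python3 -m inch '[[1,3.5,0,6,0],[1,0,0,5,0],[1,0,0,0,0],[0.5,0,0,0,0],[0.4,0,0,0,0]]' 15;  python3 -m inch '[[0.3,0,0,0,0],[0.2,0,0,0,0],[0.2,0,0,0,0]]'; python3 -c "
from h import *
go(.541,.1845,-.0155,107.5)
im=ctrl.get_image('wrist');save(im,'w4.png',(160,110,480,300),2.4)"
```

```text
time: 9.18
position: [0.5413, 0.1849, -0.0148]
tool_rot: [-0.477, 3.083, -0.001]
ft_force: [0.2, -0.5, -0.3]
grip_width: 0.86
time: 9.55
position: [0.5415, 0.1836, -0.0148]
tool_rot: [-0.476, 3.083, -0.003]
ft_force: [-0.9, 0.6, -0.2]
grip_width: 0.709
t9.55 pos [ 0.5415  0.1836 -0.0148] yaw 107.6 tilt -0.9998 F [-0.9  0.6 -0.2] grip 0.709 
 twist 0.001 rad; shift before twist [0.2 1.  0.7] after twist [0.2 1.  0.7]
```

View pics/w4.png

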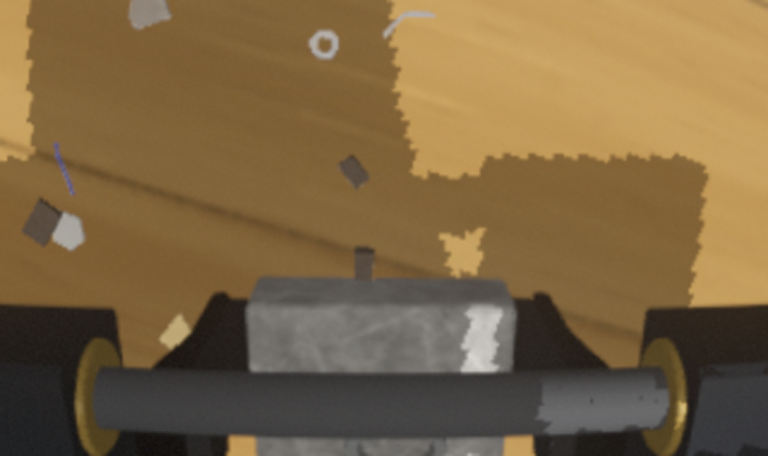

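Gripped at 0.709, i.e. 62 mm. I'll turn it square to the world, then slide to the gap.

```bash
python3 -m inch '[[0.2,0,0,0,0.06],[0.2,0,0,0,0.06],[0.2,0,0,0,0.06],[0.2,0,0,0,0.06],[0.2,0,0,0,0.06]]' 25; python3 -c "
from h import *
im=ctrl.get_image('wrist');save(im,'w5.png',(160,110,480,300),2.4)
go(.5075,.150,-.0155,90)"
```

```text
time: 10.22
position: [0.5436, 0.1874, -0.0145]
tool_rot: [-0.0, 3.114, 0.009]
ft_force: [1.3, 0.3, -1.8]
grip_width: 0.705
t10.28 pos [ 0.5436  0.1874 -0.0145] yaw 89.9 tilt -0.9996 F [-0.1  0.7 -1.1] grip 0.711 
 twist -0.002 rad; shift before twist [ 36.  -37.5  -0.2] after twist [ 36.1 -37.4  -0.2]
```

```bash
python3 -m inch '[[0.2,7,-7,0,0],[0.2,8,-8,0,0],[0.2,8,-8,0,0],[0.2,7,-7,0,0],[0.2,0,0,0,0]]' 25; python3 -c "
from h import *
im=ctrl.get_image('side');save(im,'s5.png',(250,220,410,320),4.5)
go(.5075,.080,-.0155,90)"
```

```text
time: 10.9
position: [0.5125, 0.1574, -0.0144]
tool_rot: [-0.003, 3.111, 0.014]
ft_force: [0.1, 0.1, -0.5]
grip_width: 0.709
t10.95 pos [ 0.5125  0.1574 -0.0145] yaw 90.1 tilt -0.9995 F [-0.9 -1.7  3.4] grip 0.711 
 twist 0.002 rad; shift before twist [  5.2 -77.4   0.2] after twist [  5.  -77.4   0.2]
```

View pics/s5.png

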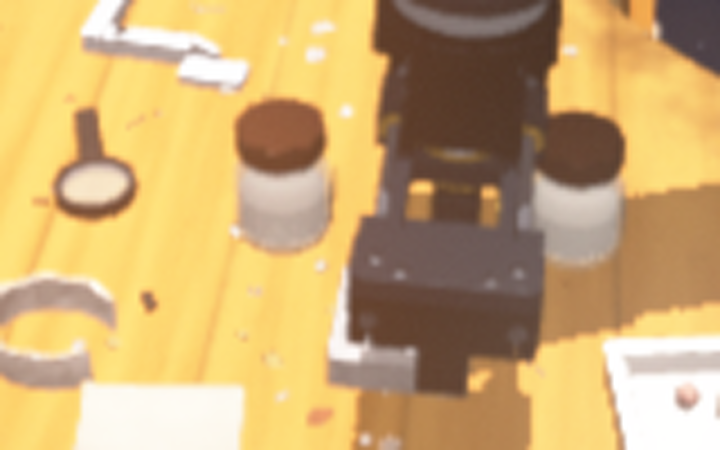

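Run:
```python
from h import *
im=ctrl.get_image('side')
z=lambda p:np.array(p)/4.5+[250,220]-.4
print(cast(im,[z((330,358)),z((346,270))],.02), cast(im,[z((331,385)),z((415,390))],0.0), "farjar base right",cast(im,[z((329,232))],0.03),cast(im,[z((326,132))],.065),"near left",cast(im,[z((537,150))],.065))
```

```text
[[0.55953468 0.19057259 0.02      ]
 [0.55903037 0.1341293  0.02      ]] [[0.55980806 0.18697827 0.        ]
 [0.52260174 0.18585297 0.        ]] farjar base right [[0.56851412 0.12021632 0.03      ]] [[0.57314688 0.09016524 0.065     ]] near left [[0.4744452  0.09319451 0.065     ]]
```

Block left edge is at x≈0.5595, so its centre is 16 mm ahead of the TCP. The gap spans about 0.475 to 0.572, so I'll target TCP x≈0.5085.

```bash
python3 -m inch '[[0.2,4,-4,0,0],[0.2,0,-9,0,0],[0.2,0,-9,0,0],[0.2,0,-9,0,0],[0.2,0,-8,0,0]]'; python3 -c "
from h import *
go(.5085,.080,-.0155,90)"
```

```text
time: 11.62
position: [0.5093, 0.1197, -0.0144]
tool_rot: [-0.007, 3.11, 0.019]
ft_force: [-0.1, 3.5, 2.0]
grip_width: 0.709
t11.62 pos [ 0.5093  0.1197 -0.0144] yaw 90.3 tilt -0.9994 F [-0.1  3.5  2. ] grip 0.709 
 twist 0.005 rad; shift before twist [  1.  -39.7   0.6] after twist [  0.8 -39.7   0.6]
```

```bash
python3 -m inch '[[0.2,0.5,-9,0,0.005],[0.2,0,-10,0,0],[0.2,0,-10,0,0],[0.2,0,-9,0,0],[0.2,0,0,0,0]]'; python3 -c "
from h import *
go(.5085,-0.06,-.0155,90)"
```

```text
time: 12.25
position: [0.5093, 0.0777, -0.0144]
tool_rot: [0.004, 3.11, 0.019]
ft_force: [0.9, 0.8, 3.5]
grip_width: 0.712
t12.25 pos [ 0.5093  0.0777 -0.0144] yaw 89.9 tilt -0.9994 F [0.9 0.8 3.5] grip 0.712 
 twist -0.002 rad; shift before twist [   0.4 -137.7   -0.5] after twist [   0.7 -137.7   -0.6]
```

```bash
python3 -m inch '[[0.2,0,-9,0,0],[0.2,0,-11,0,0],[0.2,0,-11,0,0],[0.2,0,-11,0,0],[0.2,0,-11,0,0]]'; python3 -m inch '[[0.2,0,-11,0,0],[0.2,0,-11,0,0],[0.2,0,-11,0,0],[0.2,0,-11,0,0],[0.2,0,-11,0,0]]';  python3 -m inch '[[0.2,0,-11,0,0],[0.2,0,-11,0,0],[0.2,0,-8,0,0],[0.2,0,-5,0,0],[0.2,0,0,0,0]]'; python3 -c "
from h import *
import pickle
im={n:ctrl.get_image(n) for n in('wrist','scene','side')};pickle.dump(im,open('i6.pkl','wb'))
a=cv2.resize(im['wrist']['color'],None,fx=.9,fy=.9)
b=cv2.resize(im['side']['color'][190:290,240:384],(576,400),interpolation=2)
cv2.imwrite('pics/v6.png',np.vstack([np.pad(im['wrist']['color'][:200],((0,0),(0,0),(0,0))),np.pad(b,((0,0),(0,64),(0,0)))])[...,::-1])
go(.5085,-0.078,-.0155,82.5)"
```

```text
time: 12.88
position: [0.51, 0.0272, -0.0143]
tool_rot: [-0.004, 3.108, 0.025]
ft_force: [0.3, 5.1, 4.4]
grip_width: 0.719
time: 13.5
position: [0.5106, -0.0259, -0.0141]
tool_rot: [-0.009, 3.108, 0.034]
ft_force: [1.1, 6.6, 5.3]
grip_width: 0.706
time: 14.12
position: [0.5108, -0.0597, -0.0139]
tool_rot: [-0.011, 3.108, 0.041]
ft_force: [1.9, 1.7, 2.2]
grip_width: 0.707
t14.28 pos [ 0.5108 -0.0597 -0.014 ] yaw 90.5 tilt -0.9991 F [0.4 0.6 3.3] grip 0.711 
 twist 0.139 rad; shift before twist [  2.4 -18.3   0.9] after twist [ -0.1 -18.5   1. ]
```

View pics/v6.png

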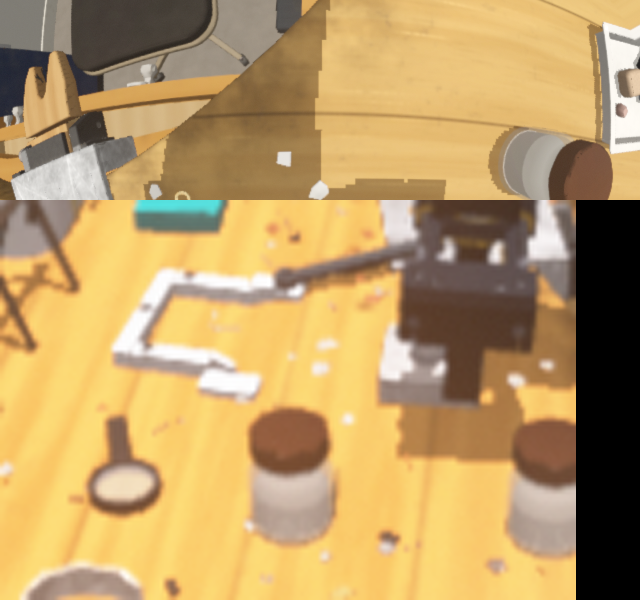

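Side crop: block at (380–480, 330–400) through the gap with the ring on it, stop mouth open ahead, lever open at the right. Now I'll refine the stop pose from the bright wall tops in two views.

Run:
```python
from h import *
import pickle
im0=pickle.load(open('ims0.pkl','rb'));im6=pickle.load(open('i6.pkl','rb'))
o=np.array([.679,-.094]);a=np.radians(-7.5);R=np.array([[np.cos(a),-np.sin(a)],[np.sin(a),np.cos(a)]])
for n,im in(('side',im6['side']),('scene',im0['scene']),('scene6',im6['scene'])):
    v,u=np.mgrid[:400,:640];uv=np.c_[u.ravel(),v.ravel()]
    X=cast(im,uv,.014);q=1000*(X[:,:2]-o)@R
    hsv=cv2.cvtColor(im['color'],cv2.COLOR_RGB2HSV).reshape(-1,3)
    br=(hsv[:,2]>170)&(hsv[:,1]<60)
    for nm,reg,ax in(('back',(q[:,0]>22)&(q[:,0]<56)&(abs(q[:,1])<30),0),('left',(q[:,0]>-12)&(q[:,0]<25)&(q[:,1]>25)&(q[:,1]<65),1),('right',(q[:,0]>-12)&(q[:,0]<25)&(q[:,1]<-25)&(q[:,1]>-65),1)):
        k=q[reg&br]; 
        if len(k)<8: print(n,nm,len(k));continue
        w=k[:,1-ax];lo=k[w<np.median(w)];hi=k[w>=np.median(w)]
        f=np.polyfit(w,k[:,ax],1)
        print(n,nm,len(k),"range",np.percentile(k[:,ax],[3,50,97]).round(1),"slope deg %.1f at0 %.1f"%(np.degrees(np.arctan(f[0])),f[1]))
    k=hsv[(abs(q[:,0]-38)<4)&(abs(q[:,1])<30)];print(" wall hsv",np.median(k,0) if len(k) else None)
```

```text
side back 74 range [25.8 37.9 44.8] slope deg 2.9 at0 37.5
side left 82 range [39.  50.8 63.6] slope deg 2.2 at0 50.8
side right 56 range [-47.4 -37.3 -28.2] slope deg 1.4 at0 -37.8
 wall hsv [  0.   1. 252.]
scene back 37 range [35.8 40.5 46.7] slope deg -1.2 at0 41.1
scene left 21 range [36.1 40.2 44.4] slope deg -1.2 at0 40.2
scene right 27 range [-50.6 -45.8 -41.2] slope deg -0.0 at0 -46.0
 wall hsv [ 99.   5. 219.]
scene6 back 40 range [35.2 40.3 46.7] slope deg -1.8 at0 40.7
scene6 left 15 range [36.3 40.2 44.6] slope deg 5.4 at0 39.0
scene6 right 29 range [-51.2 -46.7 -41.3] slope deg 0.7 at0 -46.4
 wall hsv [100.   3. 231.]
```

Run:
```python
from h import *
import pickle
im6=pickle.load(open('i6.pkl','rb'))
z=lambda p:np.array(p)/4+[240,190-50]-.4
print("side near-left top corner",cast(im6['side'],[z((381,376))],.02),"bottom",cast(im6['side'],[z((380,402)),z((440,404))],0),"far left top",cast(im6['side'],[z((388,328))],.02))
s=im6['scene'];p=proj(s,[(.527,-.06,.02)])[0];print(p)
c=s['color'][int(p[1])-30:int(p[1])+30,int(p[0])-45:int(p[0])+45]
b=im6['scene']['color'][170:220,290:360]
out=np.hstack([cv2.resize(c,(630,420),interpolation=2)]);cv2.imwrite('pics/c6.png',out[...,::-1]);print(int(p[0])-45,int(p[1])-30)
```

```text
side near-left top corner [[ 0.55757483 -0.02945322  0.02      ]] bottom [[ 0.55821492 -0.03002508  0.        ]
 [ 0.52169569 -0.0318271   0.        ]] far left top [[ 0.55819506 -0.0811667   0.02      ]]
[280.7901381  215.92336256]
235 185
```

View pics/c6.png

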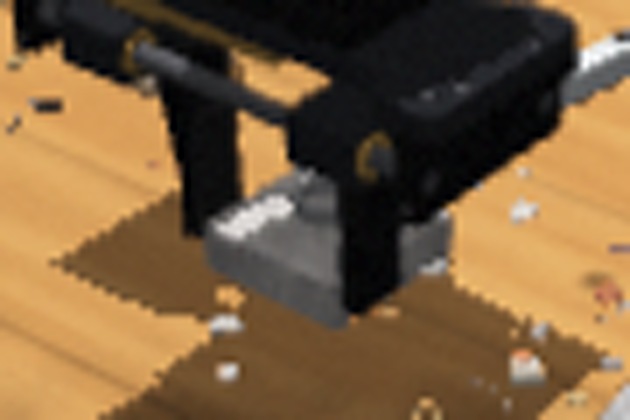

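Run:
```python
from h import *
import pickle
s=pickle.load(open('i6.pkl','rb'))['scene']
z=lambda p:np.array(p)/7+[235,185]-.4
print("expect (.496,-.0907) bottom, (.496,-.0287) top/bottom, (.558,-.0907)")
print(cast(s,[z((346,328)),z((210,268))],0),cast(s,[z((206,235)),z((345,290))],.02),cast(s,[z((448,258))],0))
```

```text
expect (.496,-.0907) bottom, (.496,-.0287) top/bottom, (.558,-.0907)
[[ 0.50368582 -0.09033108  0.        ]
 [ 0.50200265 -0.02870352  0.        ]] [[ 0.49457518 -0.03537808  0.02      ]
 [ 0.49858503 -0.09505304  0.02      ]] [[ 0.55848747 -0.08982356  0.        ]]
```

```bash
python3 -m inch '[[0.2,0,-4,0,0.04],[0.2,0,-4,0,0.05],[0.2,0,-4,0,0.05],[0.2,0,-4,0,0],[0.2,0,0,0,0]]'; python3 -c "
from h import *
go(.5653,-.0773,-.0155,82.5)"
```

```text
time: 14.9
position: [0.5112, -0.073, -0.0137]
tool_rot: [0.215, 3.101, 0.05]
ft_force: [1.5, 1.9, 4.0]
grip_width: 0.707
t14.90 pos [ 0.5112 -0.073  -0.0137] yaw 82.1 tilt -0.9990 F [1.5 1.9 4. ] grip 0.707 
 twist -0.007 rad; shift before twist [-54.1   3.1   3.5] after twist [-54.1   2.7   3.5]
```

```bash
python3 -m inch '[[0.2,-8,1,0,0],[0.2,-11,1,0,0],[0.2,-11,1,0,0],[0.2,-11,0.5,0,0],[0.2,-11,0,0,-0.005]]'; python3 -m inch '[[0.2,-11,0,0,0],[0.2,-8,0,0,0],[0.2,0,0,0,0]]'; python3 -c "
from h import *
go(.620,-.0845,-.0155,82.5)
im=ctrl.get_image('side');import pickle;pickle.dump(im,open('s7.pkl','wb'))"
```

```text
time: 15.52
position: [0.5337, -0.0772, -0.0164]
tool_rot: [-0.217, -3.104, -0.058]
ft_force: [-18.3, 5.4, 26.5]
grip_width: 0.711
time: 15.9
position: [0.5391, -0.0792, -0.0164]
tool_rot: [-0.218, -3.074, -0.065]
ft_force: [2.6, 0.6, 1.0]
grip_width: 0.712
t15.90 pos [ 0.5391 -0.0792 -0.0164] yaw 81.8 tilt -0.9974 F [2.6 0.6 1. ] grip 0.712 
 twist -0.012 rad; shift before twist [-80.7   6.3  -5.7] after twist [-80.7   5.3  -5.8]
```

Run:
```python
from h import *
import pickle
s=ctrl.get_state();print(s['joint_positions'].round(3),s['joint_torque'].round(1));R=Ro.from_rotvec(s['tool_rot']).as_matrix();print("tool axes\n",R.round(3))
im=pickle.load(open('s7.pkl','rb'));sc=ctrl.get_image('scene')
a=cv2.resize(im['color'][195:265,270:390],(780,455),interpolation=2)[:300]
a=cv2.resize(im['color'][200:255,285:385],(600,330),interpolation=2);b=cv2.resize(sc['color'][170:215,250:330],(480,270),interpolation=2)
cv2.imwrite('pics/v7.png',np.vstack([a,np.pad(b,((0,0),(0,120),(0,0)))])[...,::-1])
```

```text
[-0.288  0.381  0.486  1.887 -0.252  0.994  1.748] [  1.5 -38.3   6.5 -22.8   0.4  -0.1  -0.1]
tool axes
 [[-0.988  0.142 -0.056]
 [ 0.14   0.989  0.046]
 [ 0.062  0.038 -0.997]]
```

View pics/v7.png

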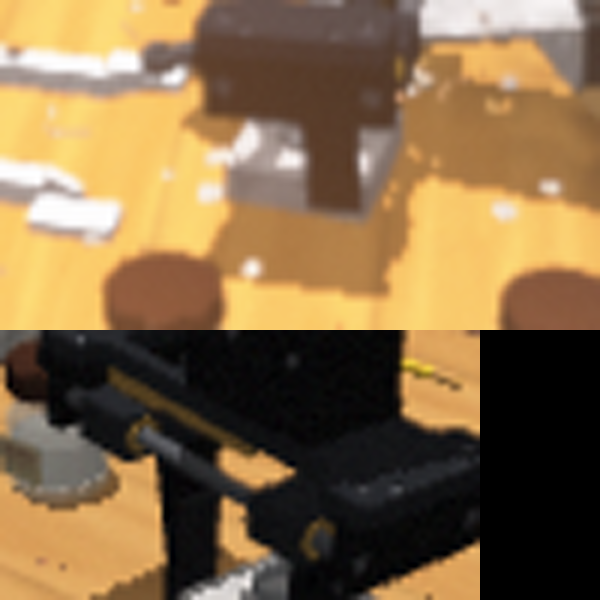

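Last picture: the block lies flat, but the fingers have slid forward along it. Moving along the tilted tool x was pressing the block down (26 N). I'll compensate with a small −tz per row to keep the motion level.

```bash
python3 -m inch '[[0.2,0,0,-1,0],[0.2,-5,0.4,-0.5,0],[0.2,-6,0.5,-0.5,0],[0.2,-6,0.5,-0.5,0],[0.2,0,0,0,0]]'
python3 - <<'E'
from h import *
go(.620,-.0845,-.0150,82.5)
im=ctrl.get_image('side')
z=lambda p:np.array(p)/6+[285,200]-.4
import pickle;old=pickle.load(open('s7.pkl','rb'))
print("old block: NL top,NL bot,NR bot,FL top",cast(old,[z((232,168)),z((250,122))],.02)[:,:2],cast(old,[z((229,200)),z((372,219))],0)[:,:2])
E
```

```text
time: 16.62
position: [0.5411, -0.0808, -0.0164]
tool_rot: [-0.22, -3.041, -0.067]
ft_force: [4.4, 1.6, 1.2]
grip_width: 0.716
t16.62 pos [ 0.5411 -0.0808 -0.0164] yaw 81.6 tilt -0.9948 F [4.4 1.6 1.2] grip 0.716 
 twist -0.016 rad; shift before twist [-78.2   7.9  -8.5] after twist [-78.3   6.7  -8.6]
old block: NL top,NL bot,NR bot,FL top [[ 0.58847305 -0.05157844]
 [ 0.58499746 -0.08597313]] [[ 0.59062596 -0.05665538]
 [ 0.5303015  -0.04950922]]
```

Run:
```python
from h import *
np.set_printoptions(precision=4,suppress=True,linewidth=140)
s=ctrl.get_state();print(Ro.from_rotvec(s['tool_rot']).as_matrix().round(3))
for n in('side','scene'):
    im=ctrl.get_image(n);P=cloud(im);h=cv2.cvtColor(im['color'],cv2.COLOR_RGB2HSV)
    m=(im['range_z']>0)&(abs(P[...,0]-.562)<.045)&(abs(P[...,1]+.083)<.045)&(P[...,2]<.04)
    v,u=np.nonzero(m)
    g=m&(h[...,1]<70)&(P[...,2]>.004)
    top=g&(P[...,2]>.012)&(P[...,2]<.03)
    X=P[top];print(n,m.sum(),g.sum(),len(X))
    if len(X)>20:
        for _ in range(3):
            A=np.c_[X[:,:2]-[.562,-.083],np.ones(len(X))];c,*_=np.linalg.lstsq(A,X[:,2],rcond=None);r=X[:,2]-A@c;X=X[abs(r)<2*r.std()+1e-4]
        print(" plane slopes, z0",c,"extent",X.min(0),X.max(0))
    Y=P[m&(P[...,2]<.01)];print(" low pts z percentiles",np.percentile(Y[:,2],[5,50,95]) if len(Y) else None)
```

```text
[[-0.985  0.146 -0.088]
 [ 0.142  0.989  0.05 ]
 [ 0.095  0.037 -0.995]]
side 641 214 162
 plane slopes, z0 [ 0.0007 -0.007   0.017 ] extent [ 0.5257 -0.1059  0.0144] [ 0.5935 -0.0471  0.019 ]
 low pts z percentiles [-0.0044 -0.0023  0.007 ]
scene 756 467 350
 plane slopes, z0 [0.0537 0.0519 0.0213] extent [ 0.5235 -0.1251  0.0135] [ 0.5882 -0.0427  0.027 ]
 low pts z percentiles [-0.0006  0.001   0.0085]
```

The block is still flat (side plane slope ≈0). The likely cause is the fingertips now rubbing the bench at z=-0.0164, dragging and tilting the tool. I'll release slightly, rise about 8 mm and look at the numbers.

```bash
python3 -m inch '[[0.55,0,0,0,0],[0.6,0,0,0,0],[0.6,0.4,0.2,-4,0],[0.6,0.4,0.2,-4,0],[0.6,0,0,0,0]]'
python3 - <<'E'
from h import *
go(.5411,-.0808,-.006,82.5)
print(Ro.from_rotvec(ctrl.get_state()['tool_rot']).as_matrix().round(3))
for n in('side','scene'):
    prof(ctrl.get_image(n))
E
```

```text
time: 17.4
position: [0.5392, -0.0833, -0.0096]
tool_rot: [-0.223, -3.038, -0.062]
ft_force: [1.2, 0.2, -0.2]
grip_width: 0.8
t17.40 pos [ 0.5392 -0.0833 -0.0096] yaw 81.5 tilt -0.9947 F [ 1.2  0.2 -0.2] grip 0.800 
 twist -0.017 rad; shift before twist [-1.2  2.9 -3.6] after twist [-1.2  2.9 -3.6]
[[-0.985  0.147 -0.092]
 [ 0.143  0.989  0.047]
 [ 0.097  0.033 -0.995]]
TCP z -0.0097 grip 0.798
  tool z -120 233 x -34..38 y -82..95
  tool z -110 188 x -35..38 y -78..91
  tool z -100 93 x -36..38 y -78..90
  tool z -90 13 x -11..14 y -47..-37
  tool z -80 5 x 5..10 y -40..49
  tool z -70 33 x -10..11 y 47..53
  tool z -60 29 x -10..12 y 43..51
  tool z -50 19 x -11..11 y 44..49
  lowest z [-46.2 -44.6 -44.5 -44.4 -44.3 -43.6]
TCP z -0.0099 grip 0.805
  tool z -120 308 x -33..40 y -89..83
  tool z -110 223 x -33..40 y -89..85
  tool z -100 57 x -33..38 y -89..82
  tool z -90 36 x -8..13 y -53..51
  tool z -80 61 x -7..13 y -51..46
  tool z -70 72 x -14..13 y -119..44
  tool z -60 66 x -9..12 y -119..44
  tool z -50 36 x -10..13 y -46..43
  lowest z [-45.7 -45.6 -45.3 -44.5 -43.9 -43.9]
```

```bash
python3 -m inch '[[0.4,0,1,0,0],[0.3,0,0,0,0],[0.2,0,0,0,0],[0.2,0,0,0,0]]' 25; python3 -m inch '[[0.2,-5,0.6,-0.5,0],[0.2,-6,0.6,-0.6,0]]'; python3 -c "
from h import *
go(.620,-.0845,-.0100,82.5)"
```

```text
time: 18.0
position: [0.539, -0.0812, -0.0099]
tool_rot: [-0.222, -3.037, -0.063]
ft_force: [-0.1, 0.2, 0.9]
grip_width: 0.708
time: 18.25
position: [0.5439, -0.0817, -0.0099]
tool_rot: [-0.221, -3.024, -0.065]
ft_force: [-8.2, 0.9, 8.5]
grip_width: 0.705
t18.25 pos [ 0.5439 -0.0817 -0.0099] yaw 81.5 tilt -0.9931 F [-8.2  0.9  8.5] grip 0.705 
 twist -0.017 rad; shift before twist [-75.2   8.4  -8.1] after twist [-75.4   7.1  -8.1]
```

Gripping near the rear while dragging in +x pitches the block nose-down, which adds drag. I'll release and push from behind instead, so the tool's pitch no longer matters.

```bash
python3 -m inch '[[0.55,0,0,0,0],[0.65,0,0,0,0],[0.65,3,0,-22,0],[0.65,3,0,-25,0],[0.65,0,0,0,0]]'; python3 -m inch '[[-0.31,18,0,0,0],[-0.31,18,0,0,0],[-0.31,0,0,0,0],[-0.31,0,0,0,0]]' 40
python3 - <<'E'
from h import *
np.set_printoptions(precision=4,suppress=True,linewidth=140)
im=ctrl.get_image('side');P=cloud(im);h=cv2.cvtColor(im['color'],cv2.COLOR_RGB2HSV)
X=cast(im,np.c_[np.tile(np.arange(640),400),np.repeat(np.arange(400),640)],.02).reshape(400,640,3)
m=(h[...,1]<75)&(abs(X[...,0]-.565)<.055)&(abs(X[...,1]+.08)<.055)&(P[...,2]>.011)&(P[...,2]<.032)
n,l,st,_=cv2.connectedComponentsWithStats(m.astype(np.uint8));k=1+st[1:,4].argmax();q=X[l==k][:,:2].astype(np.float32)
print(st[k],len(q),cv2.minAreaRect(q*1000),q.mean(0))
go(.515,-.078,-.01,82.5)
print(Ro.from_rotvec(ctrl.get_state()['tool_rot']).as_matrix().round(3))
E
```

```text
time: 18.88
position: [0.544, -0.0846, 0.0379]
tool_rot: [-0.222, -3.025, -0.061]
ft_force: [-0.4, -0.1, -0.7]
grip_width: 0.822
time: 19.38
position: [0.508, -0.0793, 0.0392]
tool_rot: [-0.222, -3.025, -0.06]
ft_force: [0.4, -0.6, 0.6]
grip_width: 0.453
[320 214  29  19 375] 375 ((564.8076782226562, -74.35929870605469), (70.38164520263672, 62.2491455078125), 80.67538452148438) [ 0.5643 -0.0746]
t19.43 pos [ 0.5079 -0.0793  0.0391] yaw 81.5 tilt -0.9934 F [-0.2  0.8 -0.4] grip 0.410 
 twist -0.017 rad; shift before twist [-12.2   0.8  48.1] after twist [-12.3   0.7  48.1]
[[-0.984  0.148 -0.105]
 [ 0.143  0.989  0.047]
 [ 0.11   0.031 -0.993]]
```

```bash
python3 -m inch '[[-0.31,-2,-0.5,18,-0.017],[-0.31,-2,-0.5,18,0],[-0.31,-1,-0.3,8,0],[-0.31,-0.5,0,4,0],[-0.31,0,0,0,0]]'; python3 -c "
from h import *
go(.520,-.0725,-.010,82.5)"
```

```text
time: 20.05
position: [0.5079, -0.0794, -0.0145]
tool_rot: [-0.194, -3.025, -0.059]
ft_force: [-0.2, 0.6, -0.6]
grip_width: 0.348
t20.05 pos [ 0.5079 -0.0794 -0.0145] yaw 82.6 tilt -0.9932 F [-0.2  0.6 -0.6] grip 0.348 
 twist 0.001 rad; shift before twist [-10.6   8.5  -5.5] after twist [-10.6   8.5  -5.5]
```

```bash
python3 -m inch '[[-0.31,0,8.5,-2.5,0],[-0.31,-5,0,-0.6,0],[-0.31,-4,0,-0.4,0],[-0.31,-4,0,-0.4,0],[-0.31,0,0,0,0]]'; python3 -c "
from h import *
go(.620,-.0845,-.010,82.5)
print(Ro.from_rotvec(ctrl.get_state()['tool_rot']).as_matrix().round(3))"
```

```text
time: 20.68
position: [0.5235, -0.072, -0.0104]
tool_rot: [-0.194, -3.025, -0.06]
ft_force: [-0.6, -0.1, 0.9]
grip_width: 0.343
t20.68 pos [ 0.5235 -0.072  -0.0104] yaw 82.6 tilt -0.9932 F [-0.6 -0.1  0.9] grip 0.343 
 twist 0.001 rad; shift before twist [-96.7   0.1 -11.3] after twist [-96.7   0.3 -11.3]
[[-0.986  0.129 -0.107]
 [ 0.125  0.991  0.046]
 [ 0.112  0.032 -0.993]]
```

```bash
python3 -m inch '[[-0.31,-6,0,-0.7,0],[-0.31,-8,0,-0.9,0],[-0.31,-8,0,-0.9,0],[-0.31,-8,0,-0.9,0],[-0.31,-6,0,-0.7,0]]'
cat >> h.py <<'E'
def block(cx,cy,z=.02):
    im=ctrl.get_image('side');P=cloud(im);h=cv2.cvtColor(im['color'],cv2.COLOR_RGB2HSV)
    X=cast(im,np.c_[np.tile(np.arange(640),400),np.repeat(np.arange(400),640)],z).reshape(400,640,3)
    m=(h[...,1]<75)&(abs(X[...,0]-cx)<.05)&(abs(X[...,1]-cy)<.05)&(P[...,2]>.0125)&(P[...,2]<.032)
    n,l,st,_=cv2.connectedComponentsWithStats(m.astype(np.uint8));k=1+st[1:,4].argmax();q=X[l==k][:,:2].astype(np.float32)
    print("block n",len(q),cv2.minAreaRect(q*1000),"max x %.4f min y %.4f max y %.4f"%(q[:,0].max(),q[:,1].min(),q[:,1].max()));return im,l==k
E
python3 -c "
from h import *
go(.638,-.087,-.010,82.5)
block(.585,-.08)"
```

```text
time: 21.3
position: [0.5481, -0.0758, -0.0104]
tool_rot: [-0.194, -2.998, -0.066]
ft_force: [-8.1, 1.0, 7.7]
grip_width: 0.344
t21.30 pos [ 0.5481 -0.0758 -0.0104] yaw 82.5 tilt -0.9897 F [-8.1  1.   7.7] grip 0.344 
 twist -0.001 rad; shift before twist [-89.7   0.7 -13. ] after twist [-89.7   0.6 -13. ]
block n 202 ((593.302490234375, -65.364013671875), (43.125213623046875, 60.22861099243164), 89.06810760498047) max x 0.6234 min y -0.0873 max y -0.0434
```

Pushing is ratcheting the tool's pitch, now 0.14 rad. I'll undo that first: press the tips lightly on the free bench behind the block and draw back, so bench friction turns the tool upright again.

```bash
python3 -m inch '[[-0.31,6,0,0.9,0],[-0.31,3,0,3.5,0],[-0.31,0,0,3,0]]'; python3 -m inch '[[-0.31,3,0,2.5,0],[-0.31,4,0,2,0]]'; python3 -c "
from h import *
go(.5081,-.0708,-.010,82.5)"
```

```text
time: 21.72
position: [0.5403, -0.0746, -0.0167]
tool_rot: [-0.194, -3.002, -0.065]
ft_force: [-0.2, -0.0, -0.3]
grip_width: 0.345
time: 21.98
position: [0.5328, -0.0734, -0.0207]
tool_rot: [-0.194, -3.003, -0.065]
ft_force: [-0.0, 0.5, 0.5]
grip_width: 0.346
t21.98 pos [ 0.5328 -0.0734 -0.0207] yaw 82.5 tilt -0.9904 F [-0.   0.5  0.5] grip 0.346 
 twist -0.000 rad; shift before twist [26.1 -0.3 -7.3] after twist [26.1 -0.2 -7.3]
```

```bash
python3 -m inch '[[-0.31,0,0,2.5,0],[-0.31,0,0,2.5,0],[-0.31,4,0,2,0]]'; python3 -m inch '[[-0.31,6,0,2,0],[-0.31,6,0,2,0]]';python3 -c "
from h import *
go(.5081,-.0708,-.010,82.5)"
```

```text
time: 22.35
position: [0.5317, -0.0732, -0.024]
tool_rot: [-0.194, -3.01, -0.066]
ft_force: [4.9, -0.2, 5.2]
grip_width: 0.341
time: 22.6
position: [0.5245, -0.0721, -0.0241]
tool_rot: [-0.194, -3.021, -0.065]
ft_force: [4.9, -0.7, 5.3]
grip_width: 0.346
t22.60 pos [ 0.5245 -0.0721 -0.0241] yaw 82.5 tilt -0.9926 F [ 4.9 -0.7  5.3] grip 0.346 
 twist 0.001 rad; shift before twist [ 17.9  -0.3 -12.2] after twist [ 17.9  -0.3 -12.2]
```

```bash
python3 -m inch '[[-0.31,6,0,4,0],[-0.31,6,0,4,0],[-0.31,6,0,3,0],[-0.31,6,0,3,0]]';python3 -c "
from h import *
go(.5081,-.0708,-.010,82.5)"
```

```text
time: 23.1
position: [0.5224, -0.0716, -0.0247]
tool_rot: [-0.194, -3.067, -0.061]
ft_force: [6.6, -1.1, 7.3]
grip_width: 0.343
t23.10 pos [ 0.5224 -0.0716 -0.0247] yaw 82.7 tilt -0.9969 F [ 6.6 -1.1  7.3] grip 0.343 
 twist 0.003 rad; shift before twist [ 15.3  -0.5 -13.7] after twist [ 15.3  -0.6 -13.7]
```

```bash
python3 -m inch '[[-0.31,6,0,3.5,0],[-0.31,6,0,3.5,0],[-0.31,6,0,3.5,0],[-0.31,6,0,3.5,0],[-0.31,6,0,3.5,0]]';python3 -m inch '[[-0.31,6,0,3.5,0],[-0.31,6,0,3.5,0],[-0.31,6,0,3,0]]';python3 -c "
from h import *
go(.5081,-.0708,-.010,82.5)
print(Ro.from_rotvec(ctrl.get_state()['tool_rot']).as_matrix().round(3))"
```

```text
time: 23.72
position: [0.524, -0.0718, -0.0252]
tool_rot: [-0.194, -3.132, -0.056]
ft_force: [6.4, -0.8, 12.4]
grip_width: 0.344
time: 24.1
position: [0.5248, -0.0719, -0.025]
tool_rot: [0.191, 3.101, 0.053]
ft_force: [7.0, -1.0, 8.9]
grip_width: 0.346
t24.10 pos [ 0.5248 -0.0719 -0.025 ] yaw 83.0 tilt -0.9988 F [ 7.  -1.   8.9] grip 0.346 
 twist 0.008 rad; shift before twist [ 16.2  -0.5 -15.5] after twist [ 16.2  -0.6 -15.6]
[[-0.992  0.122  0.036]
 [ 0.123  0.992  0.032]
 [-0.032  0.036 -0.999]]
```

Upright again, slightly past vertical, and bench contact gives tips = reported z + 0.0245. Pushing again with tips about 5 mm up.

```bash
python3 -m inch '[[-0.31,0,0,-5.5,0.005],[-0.31,-12,0,0.4,0],[-0.31,-9,0,0.3,0],[-0.31,-7,0,0.2,0],[-0.31,-8,0,0.2,0]]'; python3 -m inch '[[-0.31,-10,0,0.2,0],[-0.31,-10,0,0.2,0],[-0.31,-6,0,0.1,0]]'; python3 -c "
from h import *
go(.638,-.087,-.0195,82.5)
block(.61,-.082)"
```

```text
time: 24.72
position: [0.556, -0.0758, -0.0226]
tool_rot: [0.2, 3.113, 0.055]
ft_force: [-6.0, 1.3, 5.3]
grip_width: 0.348
time: 25.1
position: [0.5748, -0.0783, -0.0251]
tool_rot: [0.202, 3.132, 0.059]
ft_force: [-13.7, 1.3, 17.9]
grip_width: 0.345
t25.10 pos [ 0.5748 -0.0783 -0.0251] yaw 82.6 tilt -0.9993 F [-13.7   1.3  17.9] grip 0.345 
 twist 0.002 rad; shift before twist [-63.8  -0.3  -5.6] after twist [-63.8  -0.1  -5.6]
block n 136 ((620.4140625, -63.33879470825195), (37.229671478271484, 73.14521026611328), 58.26644515991211) max x 0.6467 min y -0.0984 max y -0.0453
```

```bash
python3 -m inch '[[-0.31,0,0,-6,0],[-0.31,0,0,-2,0],[-0.31,-8,0,-0.5,0],[-0.31,-8,0,-0.7,0],[-0.31,-8,0,-0.7,0]]'; python3 -c "
from h import *
go(.638,-.087,-.017,82.5)"
```

```text
time: 25.78
position: [0.5985, -0.0818, -0.0165]
tool_rot: [-0.202, -3.133, -0.059]
ft_force: [-2.9, -0.2, -2.0]
grip_width: 0.345
t25.77 pos [ 0.5985 -0.0818 -0.0165] yaw 82.6 tilt -0.9993 F [-2.9 -0.2 -2. ] grip 0.345 
 twist 0.002 rad; shift before twist [-39.9  -0.1   0.4] after twist [-39.9  -0.    0.4]
```

```bash
python3 -m inch '[[-0.31,-8,0,-0.4,0],[-0.31,-8,0,-0.4,0],[-0.31,-8,0,-0.4,0]]'; python3 -c "
from h import *
go(.638,-.087,-.017,82.5)
im,m=block(.66,-.088)"; python3 -m inch '[[-0.31,-6,0,-0.3,0],[-0.31,-5,0,-0.3,0]]'; python3 -c "
from h import *
go(.638,-.087,-.017,82.5)"
```

```text
time: 26.15
position: [0.6241, -0.0851, -0.0159]
tool_rot: [-0.201, -3.133, -0.058]
ft_force: [-2.8, -0.1, -2.1]
grip_width: 0.343
t26.15 pos [ 0.6241 -0.0851 -0.0159] yaw 82.6 tilt -0.9993 F [-2.8 -0.1 -2.1] grip 0.343 
 twist 0.003 rad; shift before twist [-14.1  -0.1   1.1] after twist [-14.1  -0.1   1.1]
block n 181 ((665.0887451171875, -73.75482940673828), (37.65529251098633, 60.793418884277344), 82.7898941040039) max x 0.6962 min y -0.0945 max y -0.0525
time: 26.45
position: [0.6368, -0.0867, -0.015]
tool_rot: [-0.201, -3.134, -0.058]
ft_force: [-1.7, 0.5, -2.1]
grip_width: 0.344
t26.45 pos [ 0.6368 -0.0867 -0.015 ] yaw 82.7 tilt -0.9993 F [-1.7  0.5 -2.1] grip 0.344 
 twist 0.003 rad; shift before twist [-1.2 -0.2  2. ] after twist [-1.2 -0.2  2. ]
```

```bash
python3 -m inch '[[-0.31,-3,0,0,0],[-0.31,-3,0,0,0]]';  python3 -m inch '[[-0.31,-3,0,0,0],[-0.31,-3,0,0,0]]'; python3 -c "
from h import *
go(.638,-.087,-.017,82.5)
im,m=block(.68,-.09)"
```

```text
time: 26.7
position: [0.6419, -0.0875, -0.0151]
tool_rot: [-0.201, -3.131, -0.058]
ft_force: [-9.4, 1.1, 5.7]
grip_width: 0.343
time: 26.95
position: [0.6416, -0.0874, -0.015]
tool_rot: [-0.2, -3.117, -0.062]
ft_force: [-9.9, 2.0, 8.1]
grip_width: 0.342
t26.95 pos [ 0.6416 -0.0874 -0.015 ] yaw 82.6 tilt -0.9991 F [-9.9  2.   8.1] grip 0.342 
 twist 0.003 rad; shift before twist [ 3.5 -0.1  2.1] after twist [ 3.5 -0.2  2.1]
block n 183 ((684.3074340820312, -76.95897674560547), (40.655982971191406, 71.0516357421875), 82.1456069946289) max x 0.7196 min y -0.0978 max y -0.0520
```

Firm contact (10 N), block yaw matching the stop. I'll back off, rise, and check the fit with an unobstructed side view.

```bash
python3 -m inch '[[-0.31,8,0,-1,0],[-0.31,12,0,-8,0],[-0.31,12,0,-40,0],[-0.31,10,0,-50,0],[-0.31,20,0,0,0]]'
python3 - <<'E'
from h import *
import pickle
np.set_printoptions(precision=4,suppress=True,linewidth=170)
go(.54,-.195,.1,82.5)
im,m=block(.68,-.09); sc=ctrl.get_image('scene');pickle.dump((im,sc),open('i8.pkl','wb'))
o=np.array([.6810,-.0925]);a=np.radians(-7.5);R=np.array([[np.cos(a),-np.sin(a)],[np.sin(a),np.cos(a)]])
def samp(im,pts,z):
    w=np.c_[np.array(pts)*.001@R.T+o,np.full(len(pts),z)];p=proj(im,w).round().astype(int)
    h=cv2.cvtColor(im['color'],cv2.COLOR_RGB2HSV);return [(int(h[b,a_,1]),int(h[b,a_,2])) for a_,b in p]
for n,i in(('side',im),('scene',sc)):
    for y in(-18,0,18): print(n,'y',y,[(x,*v) for x,v in zip(range(20,50,2),samp(i,[(x,y) for x in range(20,50,2)],.017))])
    for x in(-10,10): print(n,'x',x,[(y,*v) for y,v in zip(range(-54,55,3),samp(i,[(x,y) for y in range(-54,55,3)],.017))])
E
```

```text
time: 27.62
position: [0.5837, -0.0843, 0.0914]
tool_rot: [-0.201, -3.129, -0.061]
ft_force: [-0.5, -0.7, -0.0]
grip_width: 0.342
t27.62 pos [ 0.5837 -0.0843  0.0914] yaw 82.6 tilt -0.9992 F [-0.5 -0.7 -0. ] grip 0.342 
 twist 0.002 rad; shift before twist [  29.2 -115.   -12.8] after twist [  29.  -115.   -12.8]
block n 358 ((682.5248413085938, -92.57184600830078), (74.06584167480469, 67.20919799804688), 83.8214111328125) max x 0.7180 min y -0.1315 max y -0.0545
side y -18 [(20, 14, 220), (22, 10, 240), (24, 9, 245), (26, 10, 243), (28, 10, 243), (30, 7, 245), (32, 3, 248), (34, 3, 248), (36, 1, 251), (38, 2, 251), (40, 18, 251), (42, 18, 251), (44, 90, 251), (46, 137, 251), (48, 137, 251)]
side y 0 [(20, 10, 244), (22, 10, 244), (24, 9, 244), (26, 8, 244), (28, 8, 245), (30, 8, 245), (32, 9, 239), (34, 15, 201), (36, 15, 201), (38, 20, 183), (40, 45, 244), (42, 115, 250), (44, 115, 250), (46, 134, 251), (48, 140, 251)]
side y 18 [(20, 8, 247), (22, 10, 246), (24, 10, 246), (26, 10, 244), (28, 12, 241), (30, 11, 236), (32, 11, 236), (34, 1, 249), (36, 0, 251), (38, 5, 251), (40, 5, 
[... 2300 characters left out ...]
1), (27, 0, 151), (30, 3, 235), (33, 3, 236), (36, 2, 236), (39, 65, 229), (42, 65, 229), (45, 140, 227), (48, 141, 226), (51, 142, 226), (54, 141, 225)]
scene x 10 [(-54, 3, 232), (-51, 3, 235), (-48, 4, 227), (-45, 3, 162), (-42, 3, 83), (-39, 11, 95), (-36, 9, 195), (-33, 9, 200), (-30, 8, 194), (-27, 9, 200), (-24, 8, 203), (-21, 8, 204), (-18, 8, 196), (-15, 11, 188), (-12, 3, 80), (-9, 4, 66), (-6, 5, 98), (-3, 5, 98), (0, 3, 101), (3, 4, 177), (6, 0, 155), (9, 5, 112), (12, 2, 112), (15, 2, 164), (18, 7, 222), (21, 9, 208), (24, 6, 197), (27, 4, 138), (30, 9, 165), (33, 3, 229), (36, 2, 231), (39, 8, 231), (42, 137, 224), (45, 146, 224), (48, 147, 221), (51, 145, 223), (54, 145, 223)]
```

No wood shows between block and back wall at y = −18, 0 or +18 mm in the side view. The block is home, resting toward the right wall, and the ring is on it. Next I locate the lever pin.

Run:
```python
from h import *
import pickle
np.set_printoptions(precision=4,suppress=True)
im,sc=pickle.load(open('i8.pkl','rb'));im0=pickle.load(open('ims0.pkl','rb'))
for n,i in(('side',im),('scene',sc),('side0',im0['side']),('scene0',im0['scene'])):
    P=cloud(i);m=(abs(P[...,0]-.535)<.035)&(abs(P[...,1]+.195)<.035)&(P[...,2]>.024)&(P[...,2]<.055)&(i['color'].max(-1)<150)
    X=P[m];print(n,len(X),np.median(X,0) if len(X) else '',X.max(0) if len(X) else '')
print(ctrl.get_state()['joint_positions'].round(3))
go(.5335,-.1935,.075,95)
```

```text
side 18 [ 0.5378 -0.1976  0.0324] [ 0.5409 -0.1943  0.0415]
scene 56 [ 0.5333 -0.2079  0.0362] [ 0.5424 -0.2001  0.0483]
side0 16 [ 0.5377 -0.1975  0.0322] [ 0.5409 -0.1948  0.0416]
scene0 54 [ 0.5336 -0.2076  0.0368] [ 0.5428 -0.2003  0.0488]
[-0.312  0.297  0.516  1.75  -0.2    1.157  1.711]
t27.73 pos [ 0.5795 -0.0833  0.088 ] yaw 82.6 tilt -0.9991 F [-1.3  1.1 -0.7] grip 0.346 
 twist -0.216 rad; shift before twist [  31.4 -115.6    9. ] after twist [  55.3 -106.2    9.7]
```

Pin centre from depth in both views is ≈(0.538,−0.203), which is 113 mm from the hinge estimate (0.633,−0.1425) and so consistent.

```bash
python3 -m inch '[[0,15,-35,0,-0.11],[0,15,-35,0,-0.11],[0,8,-20,0,0],[0,0,0,0,0]]'; python3 -c "
from h import *
go(.538,-.203,.07,95)
print(Ro.from_rotvec(ctrl.get_state()['tool_rot']).as_matrix()[:,2].round(3))"
```

```text
time: 28.22
position: [0.5399, -0.1727, 0.085]
tool_rot: [0.159, -3.134, -0.064]
ft_force: [-0.4, 0.1, 0.2]
grip_width: 0.496
t28.23 pos [ 0.5399 -0.1727  0.085 ] yaw 95.8 tilt -0.9992 F [-0.4  0.1  0.2] grip 0.496 
 twist 0.014 rad; shift before twist [  5.  -30.6  13.7] after twist [  4.6 -30.6  13.7]
[-0.005  0.04  -0.999]
```

```bash
python3 -m inch '[[0,5,-32,0,0],[0,0,0,0,0],[0,0,-1,25,0],[0,0,0,0,0]]'; python3 -c "
from h import *
go(.538,-.203,-.003,95)
P=cloud(ctrl.get_image('side'))"
```

```text
time: 28.72
position: [0.5421, -0.1992, 0.0578]
tool_rot: [0.169, -3.136, -0.068]
ft_force: [-1.0, 0.2, -0.1]
grip_width: 0.499
t28.73 pos [ 0.5421 -0.1992  0.0578] yaw 96.2 tilt -0.9991 F [-1.   0.2 -0.1] grip 0.499 
 twist 0.020 rad; shift before twist [ 4.5 -6.  60.5] after twist [ 4.5 -6.1 60.5]
```

```bash
python3 -m inch '[[0,4.5,-6,0,0.01],[0,0,-0.5,22,0],[0,0,-0.5,14,0],[0,0,0,0,0]]'; python3 -c "
from h import *
go(.538,-.203,-.003,95)"; python3 -m inch '[[0,0,-1,10,0],[0,0,-0.5,10,0],[0,0,0,0,0]]';  python3 -c "
from h import *
go(.538,-.203,-.003,95)"
```

```text
time: 29.28
position: [0.5427, -0.2053, 0.0256]
tool_rot: [-0.155, 3.129, 0.065]
ft_force: [1.2, -0.3, -0.6]
grip_width: 0.501
t29.27 pos [ 0.5427 -0.2053  0.0256] yaw 95.7 tilt -0.9991 F [ 1.2 -0.3 -0.6] grip 0.501 
 twist 0.012 rad; shift before twist [ 4.7  1.6 28.6] after twist [ 4.7  1.5 28.6]
time: 29.65
position: [0.5438, -0.2065, 0.0054]
tool_rot: [-0.155, 3.128, 0.064]
ft_force: [0.1, 0.0, 0.1]
grip_width: 0.497
t29.65 pos [ 0.5438 -0.2065  0.0054] yaw 95.7 tilt -0.9991 F [0.1 0.  0.1] grip 0.497 
 twist 0.012 rad; shift before twist [5.5 3.7 8.5] after twist [5.6 3.6 8.5]
```

```bash
python3 -m inch '[[0,5.5,3.5,0,0],[0,0,0,7.5,0],[-0.9,0,0,0,0],[-0.9,0,0,0,0],[-0.9,0,0,0,0]]' 4;  python3 -m inch '[[-0.9,0,0,0,0],[-0.9,0,0,0,0]]'; python3 -c "
from h import *
go(.538,-.203,-.003,95)"
```

```text
time: 30.28
position: [0.5381, -0.2031, -0.0019]
tool_rot: [-0.155, 3.127, 0.064]
ft_force: [0.8, 0.3, -0.2]
grip_width: 0.241
time: 30.52
position: [0.5382, -0.2032, -0.0018]
tool_rot: [-0.155, 3.126, 0.064]
ft_force: [-0.3, 0.8, -0.5]
grip_width: 0.14
t30.52 pos [ 0.5382 -0.2032 -0.0018] yaw 95.7 tilt -0.9991 F [-0.3  0.8 -0.5] grip 0.140 
 twist 0.012 rad; shift before twist [0.2 0.2 1.3] after twist [0.2 0.2 1.3]
```

The fingers stopped at 12.2 mm, so the pin is between the pads. I'll open slightly and follow the arc, with a helper working out the steps.

```bash
cat >> h.py <<'E'
H=np.array([.633,-.1425]);RAD=.1125
def arc(step=8,n=5,tw=.056,end=82.5):
    s=ctrl.get_state();R=Ro.from_rotvec(s["tool_rot"]).as_matrix();p=s["position"].copy()
    d=p[:2]-H;a=np.degrees(np.arctan2(d[1],d[0]))%360
    print("t%.2f"%s["time"],"ang %.1f (lever %.2f) r %.4f z %.4f tilt %.4f F"%(a,np.radians(a-end),np.hypot(*d),p[2],R[2,2]),s["ft_force"].round(1),"grip %.3f j7 %.2f"%(s["grip_width"],s["joint_positions"][6]))
    for k in range(n):
        a=max(a-step,end-3); q=np.array([*(H+RAD*np.array([np.cos(np.radians(a)),np.sin(np.radians(a))])),-.002])
        print("  [-0.6,%.1f,%.1f,%.1f,%.3f]"%(*(1000*(q-p)@R),tw)); p=q; R=R@Ro.from_rotvec([0,0,tw]).as_matrix()
E
python3 -c "
from h import *
arc()"
```

```text
t30.52 ang 212.6 (lever 2.27) r 0.1126 z -0.0018 tilt -0.9991 F [-0.3  0.8 -0.5] grip 0.140 j7 2.22
  [-0.6,6.1,14.5,0.8,0.056]
  [-0.6,4.9,14.9,0.6,0.056]
  [-0.6,3.6,15.3,0.6,0.056]
  [-0.6,2.3,15.5,0.6,0.056]
  [-0.6,1.0,15.6,0.7,0.056]
```

```bash
python3 -m inch '[[-0.6,3,7,0.4,0.03],[-0.6,5.5,14.5,0.7,0.056],[-0.6,4.2,15,0.6,0.056],[-0.6,3,15.5,0.6,0.056]]'; python3 -c "
from h import *
arc()"
```

```text
time: 31.02
position: [0.5213, -0.1542, -0.0017]
tool_rot: [0.171, 3.128, 0.06]
ft_force: [-0.1, -0.8, -0.2]
grip_width: 0.202
t31.02 ang 186.0 (lever 1.81) r 0.1123 z -0.0017 tilt -0.9992 F [-0.1 -0.8 -0.2] grip 0.202 j7 1.93
  [-0.6,2.5,15.5,0.9,0.056]
  [-0.6,0.9,15.7,0.6,0.056]
  [-0.6,-0.4,15.7,0.6,0.056]
  [-0.6,-1.7,15.6,0.6,0.056]
  [-0.6,-3.0,15.4,0.6,0.056]
```

```bash
python3 -m inch '[[-0.6,2.5,15.5,0.8,0.1],[-0.6,1.6,15.6,0.6,0.1],[-0.6,1,15.6,0.6,0.1],[-0.6,0.4,15.6,0.6,0.1]]'; python3 -c "
from h import *
arc(tw=.1)"
```

```text
time: 31.52
position: [0.5318, -0.093, -0.0014]
tool_rot: [0.813, 3.033, 0.06]
ft_force: [0.3, -0.5, -1.1]
grip_width: 0.197
t31.52 ang 153.9 (lever 1.25) r 0.1126 z -0.0014 tilt -0.9993 F [ 0.3 -0.5 -1.1] grip 0.197 j7 1.41
  [-0.6,-0.1,15.7,1.2,0.100]
  [-0.6,-0.6,15.7,0.6,0.100]
  [-0.6,-1.3,15.6,0.5,0.100]
  [-0.6,-1.9,15.6,0.5,0.100]
  [-0.6,-2.5,15.5,0.4,0.100]
```

```bash
python3 -m inch '[[-0.6,0,15.6,1.2,0.1],[-0.6,-0.6,15.6,0.6,0.1],[-0.6,-1.3,15.6,0.5,0.1],[-0.6,-1.9,15.6,0.5,0.1],[-0.6,-2.5,15.5,0.4,0.1]]'; python3 -c "
from h import *
arc(tw=.1)"
```

```text
time: 32.15
position: [0.5876, -0.0386, -0.002]
tool_rot: [-1.557, -2.716, -0.057]
ft_force: [0.1, -0.6, -0.7]
grip_width: 0.2
t32.15 ang 113.6 (lever 0.54) r 0.1134 z -0.0020 tilt -0.9993 F [ 0.1 -0.6 -0.7] grip 0.200 j7 0.84
  [-0.6,-3.9,15.3,0.3,0.100]
  [-0.6,-3.5,15.3,0.3,0.100]
  [-0.6,-4.1,15.1,0.2,0.100]
  [-0.6,-4.7,15.0,0.1,0.100]
  [-0.6,-1.2,4.0,0.0,0.100]
```

```bash
python3 -m inch '[[-0.6,-3.9,15.3,0.3,0.1],[-0.6,-3.5,15.2,0.3,0.1],[-0.6,-4,15,0.2,0.1]]'; python3 -c "
from h import *
arc(tw=0,step=4)"
```

```text
time: 32.52
position: [0.6338, -0.0285, -0.0024]
tool_rot: [-1.951, -2.439, -0.052]
ft_force: [-0.3, -0.0, 0.7]
grip_width: 0.201
t32.52 ang 89.6 (lever 0.12) r 0.1140 z -0.0024 tilt -0.9993 F [-0.3 -0.   0.7] grip 0.201 j7 0.56
  [-0.6,-3.5,7.3,-0.5,0.000]
  [-0.6,-2.6,7.4,0.0,0.000]
  [-0.6,-1.5,3.8,0.0,0.000]
  [-0.6,0.0,0.0,0.0,0.000]
  [-0.6,0.0,0.0,0.0,0.000]
```

```bash
python3 -m inch '[[-0.6,-3.3,7.3,-0.3,0],[-0.6,-2.6,7.3,0,0]]'; python3 -m inch '[[-0.6,-1.4,3.5,0,0],[-0.6,-1.2,3,0,0]]'; python3 -m inch '[[-0.6,-1.2,3,0,0]]'; python3 -c "
from h import *
arc(tw=0,step=4,n=1)"
```

```text
time: 32.78
position: [0.6495, -0.0308, -0.0025]
tool_rot: [-1.946, -2.441, -0.05]
ft_force: [-7.0, 0.7, 2.7]
grip_width: 0.2
time: 33.02
position: [0.6497, -0.0313, -0.0036]
tool_rot: [-1.935, -2.432, -0.04]
ft_force: [-7.9, 1.6, 5.6]
grip_width: 0.218
time: 33.15
position: [0.6493, -0.0316, -0.0041]
tool_rot: [-1.93, -2.427, -0.035]
ft_force: [-8.7, 1.2, 6.0]
grip_width: 0.209
t33.15 ang 81.7 (lever -0.01) r 0.1121 z -0.0041 tilt -0.9989 F [-8.7  1.2  6. ] grip 0.209 j7 0.57
  [-0.6,-1.1,4.1,-2.2,0.000]
```

Hard end reached, with force building and position static at lever ≈0. I'll open, rise straight up, then verify from both cameras.

```bash
python3 -m inch '[[-0.6,0,0,0,0],[-0.4,0,0,0,0],[-0.2,0,0,0,0],[-0.2,0,0,0,0],[-0.2,0,0,-15,0]]' 10; python3 -m inch '[[-0.2,0,0,-30,0],[-0.2,0,0,-40,0],[-0.2,0,0,-40,0],[-0.2,40,0,-20,0],[-0.2,40,0,0,0]]';python3 -m inch '[[-0.2,30,0,0,0],[-0.2,0,0,0,0]]'
python3 - <<'E'
from h import *
np.set_printoptions(precision=4,suppress=True,linewidth=170)
go(.5,-.05,.15)
im,m=block(.68,-.09);sc=ctrl.get_image('scene')
for n,i in(('side',im),('scene',sc)):
    P=cloud(i);k=(abs(P[...,0]-.648)<.025)&(abs(P[...,1]+.031)<.025)&(P[...,2]>.024)&(P[...,2]<.055)&(i['color'].max(-1)<150);X=P[k]
    print(n,'pin pts',len(X),np.median(X,0) if len(X) else '')
    g=(abs(P[...,0]-.685)<.03)&(abs(P[...,1]+.095)<.03)&(P[...,2]>.0235)&(P[...,2]<.04);X=P[g]
    print(n,'ring pts',len(X),np.median(X,0) if len(X) else '',X.min(0) if len(X) else '',X.max(0) if len(X) else '')
E
```

```text
time: 33.78
position: [0.6491, -0.0329, 0.0107]
tool_rot: [-1.928, -2.428, -0.035]
ft_force: [0.3, -0.4, 0.1]
grip_width: 0.396
time: 34.4
position: [0.6361, 0.0345, 0.1555]
tool_rot: [-1.945, -2.426, -0.041]
ft_force: [-0.7, 0.0, 0.4]
grip_width: 0.404
time: 34.65
position: [0.6299, 0.0688, 0.1601]
tool_rot: [-1.938, -2.432, -0.048]
ft_force: [-0.5, 0.7, -1.1]
grip_width: 0.402
t34.65 pos [0.6299 0.0688 0.1601] yaw 12.9 tilt -0.9990 F [-0.5  0.7 -1.1] grip 0.402 
 twist -0.000 rad; shift before twist [ -87.2 -153.2    5.5] after twist [ -87.2 -153.2    5.5]
block n 424 ((673.4511108398438, -92.37313079833984), (98.3275146484375, 83.28536987304688), 85.23339080810547) max x 0.7150 min y -0.1382 max y -0.0402
side pin pts 35 [ 0.6446 -0.0303  0.0357]
side ring pts 15 [ 0.6806 -0.0919  0.0243] [ 0.674  -0.1071  0.0235] [ 0.6954 -0.082   0.0254]
scene pin pts 44 [ 0.6425 -0.0403  0.0376]
scene ring pts 33 [ 0.683  -0.0993  0.0265] [ 0.6722 -0.1099  0.0241] [ 0.6944 -0.0863  0.0291]
```

Run:
```python
from h import *
import pickle
np.set_printoptions(precision=4,suppress=True,linewidth=170)
im=ctrl.get_image('side');sc=ctrl.get_image('scene');old=pickle.load(open('ims0.pkl','rb'))
a=np.radians(-7.5);R=np.array([[np.cos(a),-np.sin(a)],[np.sin(a),np.cos(a)]]);o=np.array([.682,-.0925])
uv=np.c_[np.tile(np.arange(640),400),np.repeat(np.arange(400),640)]
for n,i in(('side',im),('scene',sc)):
    q=1000*(cast(i,uv,.0165)[:,:2]-o)@R;c=i['color'].reshape(-1,3)
    k=(c.max(1)<120)&(abs(q[:,0]+42)<16)&(abs(q[:,1])<38)
    f=np.polyfit(q[k,1],q[k,0],1);print(n,'arm px',k.sum(),'slope rad %.3f, x at y0 %.1f'%(f[0],f[1]),'range x',np.percentile(q[k,0],[3,97]).round(1))
    q=1000*(cast(i,uv,.02)[:,:2]-o)@R;h=cv2.cvtColor(i['color'],cv2.COLOR_RGB2HSV).reshape(-1,3)
    for y in(-15,15):
        print('  y',y,[(int(x),*h[np.argmin((q[:,0]-x)**2+(q[:,1]-y)**2),1:].tolist()) for x in range(-50,-20,3)])
d=np.abs(im['color'].astype(int)-old['side']['color'].astype(int)).max(-1)>60
for nm,(u0,v0,u1,v1) in dict(cuff=(242,278,280,308),loupe=(258,240,285,272),pencil=(214,240,242,285),tweezers=(310,160,355,176)).items(): print(nm,int(d[v0:v1,u0:u1].sum()),end=' ')
print(ctrl.get_state()['ft_force'].round(1),ctrl.get_state()['time'])
```

```text
side arm px 9 slope rad -0.349, x at y0 -35.3 range x [-50.3 -35.6]
  y -15 [(-50, 53, 126), (-47, 38, 133), (-44, 36, 135), (-41, 40, 141), (-38, 49, 152), (-35, 50, 143), (-32, 33, 177), (-29, 13, 233), (-26, 9, 246), (-23, 8, 247)]
  y 15 [(-50, 48, 127), (-47, 36, 134), (-44, 36, 135), (-41, 41, 131), (-38, 70, 117), (-35, 58, 127), (-32, 32, 166), (-29, 27, 182), (-26, 23, 213), (-23, 10, 243)]
scene arm px 166 slope rad -0.014, x at y0 -42.7 range x [-56.6 -28.5]
  y -15 [(-50, 20, 75), (-47, 20, 75), (-44, 21, 74), (-41, 9, 54), (-38, 10, 49), (-35, 10, 99), (-32, 10, 99), (-29, 9, 136), (-26, 8, 204), (-23, 9, 207)]
  y 15 [(-50, 22, 69), (-47, 17, 75), (-44, 15, 83), (-41, 11, 93), (-38, 6, 86), (-35, 3, 86), (-32, 10, 105), (-29, 8, 132), (-26, 8, 217), (-23, 8, 215)]
cuff 0 loupe 166 pencil 0 tweezers 136 [ 0.2 -0.4  0.5] 34.85
```

Lever slope against the stop is ≈−0.014 rad and the arm is parallel to the block front. The loupe and tweezers pixel differences are probably the gripper blocking the view or shadows, so I'll move the arm aside and recheck.

```bash
python3 -m inch '[[-0.2,-20,-40,-5,0],[-0.2,-20,-45,-5,0],[-0.2,-20,-45,0,0],[-0.2,-20,-20,0,0],[-0.2,0,0,0,0]]'
python3 - <<'E'
from h import *
import pickle
old=pickle.load(open('ims0.pkl','rb'))
for n,boxes in(('side',dict(cuff=(242,278,280,308),loupe=(258,240,285,272),pencil=(214,240,242,285))),('scene',dict(loupe=(278,175,312,192),cuff=(248,163,272,180),tweezers=(420,235,540,285)))):
    i=ctrl.get_image(n);g0=cv2.cvtColor(old[n]['color'],cv2.COLOR_RGB2GRAY);g1=cv2.cvtColor(i['color'],cv2.COLOR_RGB2GRAY)
    for nm,(u0,v0,u1,v1) in boxes.items():
        a,b=g0[v0:v1,u0:u1].astype(np.float32),g1[v0:v1,u0:u1].astype(np.float32)
        print(n,nm,'changed px',int((abs(a-b)>40).sum()),'shift px',np.round(cv2.phaseCorrelate(a,b),2))
s=old['side'];c=ctrl.get_image('side')
# tweezers: right of stop; look for any change on the bench at y<-0.15 outside lever/plate
uv=np.c_[np.tile(np.arange(640),400),np.repeat(np.arange(400),640)];X=cast(s,uv,.005).reshape(400,640,3)
d=(abs(s['color'].astype(int)-c['color'].astype(int)).max(-1)>60)&(X[...,1]<-.16)&(X[...,1]>-.5)&(X[...,0]>.57)&(X[...,0]<.9)
print('changed right of stop',int(d.sum()),X[d].min(0) if d.any() else '',X[d].max(0) if d.any() else '')
print(ctrl.get_state()['position'])
E
```

```text
time: 35.48
position: [0.4967, -0.0597, 0.1644]
tool_rot: [-1.965, -2.414, -0.039]
ft_force: [-0.0, 0.7, -0.4]
grip_width: 0.399Traceback (most recent call last):
  File "<stdin>", line 8, in <module>
    return _wrapfunc(a, 'round', decimals=decimals, out=out)
    return _wrapit(obj, method, *args, **kwds)
    conv = _array_converter(obj)
ValueError: setting an array element with a sequence. The requested array has an inhomogeneous shape after 1 dimensions. The detected shape was (2,) + inhomogeneous part.
```

Run:
```python
from h import *
import pickle
old=pickle.load(open('ims0.pkl','rb'))
for n,boxes in(('side',dict(cuff=(242,278,280,308),loupe=(258,240,285,272),pencil=(214,240,242,285))),('scene',dict(loupe=(278,175,312,192),cuff=(248,163,272,180),tweezers=(420,235,540,285)))):
    i=ctrl.get_image(n)
    for nm,(u0,v0,u1,v1) in boxes.items():
        print(n,nm,'changed px',int((abs(old[n]['color'].astype(int)-i['color'].astype(int))[v0:v1,u0:u1].max(-1)>60).sum()))
    if n=='side':
        uv=np.c_[np.tile(np.arange(640),400),np.repeat(np.arange(400),640)];X=cast(i,uv,.005).reshape(400,640,3)
        d=(abs(old[n]['color'].astype(int)-i['color'].astype(int)).max(-1)>60)&(X[...,1]<-.16)&(X[...,1]>-.5)&(X[...,0]>.6)&(X[...,0]<.9)
        print('changed right of stop',int(d.sum()),X[d].min(0) if d.any() else '',X[d].max(0) if d.any() else '')
print(ctrl.get_state()['time'])
```

```text
side cuff changed px 0
side loupe changed px 0
side pencil changed px 0
changed right of stop 34 [ 0.60055467 -0.18065643  0.005     ] [ 0.62845077 -0.16252281  0.005     ]
scene loupe changed px 29
scene cuff changed px 0
scene tweezers changed px 0
35.625
```

```bash
python3 -c "
from h import *
print(ctrl.close_job()); s=ctrl.get_state(); print(s['time'],s['ft_force'].round(1))"
```

```text
the job is handed in; nothing more can be done
None
the job is handed in; nothing more can be done
```

I slid the block through the gap between the jars, pushed it home against the back of the stop, and swung the lever to its hard end. The job was handed in at about 36 s, and no verdict was reported.

**Last checks**
- **Block:** In the side view no bench shows between the block and the stop's back wall. The block is square to the stop within about 0.03 rad and sits some 5–6 mm toward the right wall, against a limit of 8 mm.
- **Lever:** It met a firm stop at 8–9 N. Its measured angle is within about 0.02 rad of shut.
- **Ring:** It is still on the block, near the centre. I measured its top in the two views at 24–27 mm above the bench, as expected.
- **Bystanders:** The cuff, pencil and tweezers show no change. The loupe shows none in the side view but 29 changed pixels in the scene view. I took those to be the arm blocking the view or a shadow, but did not confirm it.
- **Jars:** The block was steered down the middle of the gap with the gripper body above jar height. I did not measure contact with the jars directly.

**What disagreed or went wrong**
- **Finger height:** The fingertips sit about 25 mm above the reported TCP. The first grasp closed above the block without touching the block or ring, and I corrected for the offset afterwards.
- **Dragging toward the stop:** With the block gripped, the tool tilted and pressed down with up to about 26 N. I let go and pushed the block from behind instead. On the way I set the tool upright again by drawing the fingertips back along free bench.
- **Camera agreement:** The scene camera read y about 5 mm lower than the side camera. The side view matched the robot's own position, so I relied on that.

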